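Light-gap check of a mould plate, then tidy the kit drawer

TASK

Check the mould plate for a light gap: lay the straightedge down flat on the bench, grip up, flush against the whole length of the plate's long face opposite its back light, let go, and then, with it still flush, push the light's sprung toggle well over to the side with the raised bar, hold it there for about a second and let it spring back. Then put the straightedge back into the open kit drawer, lying flat with its grip up, along with all the loose steel V-blocks and stepped setting blocks on the bench (three or four of them), and push the drawer home until it seats. Leave the tool holder, bottle and pot where they stand.

Things in the scene. Friction and masses are not known exactly. Their poses are not given: they have to be found in the camera images.
- straightedge_grip (a point): black grip of the straightedge (loose, 0.42 kg): a ground steel bar 200 (its x) x 30 (its y) x 10 mm high lying on the bench, with a central upright grip 60 (x) x 16 (y) mm that rises from 10 to 50 mm above the bar's underside. Point on the centre line of the bar, half-way up the grip, 30 mm above the underside; z up. Either long side may lie against the plate
- plate_face (a point): middle of the near long face of the mould plate, 8 mm up. The plate is a steel slab fixed to the bench, 110 (x) x 150 (y) x 16 mm high; its axes: x points from this face into the plate, y along the face, z up. The back light, a 30 mm high grey bar, stands along the opposite long side. The straightedge goes on the bench on the -x side, touching the face: its centre then lies 15 mm out
- toggle (a joint): sprung toggle lever, rad: 0 at rest in the middle, range -0.5 to 0.5, positive when leaning to the side with the raised bar; well over is beyond 0.35. It springs back by itself (spring 0.3 Nm/rad)
- toggle_knob (a point): centre of the toggle's 18 mm black ball knob, at rest 92 mm above the bench and 56 mm above the hinge, on a 9 mm steel stem that comes out of a fixed grey box 70 x 80 x 38 mm high. Its axes turn with the lever: the hinge runs along x; the raised white bar is on the box's -y side (to the right as seen from the robot), and a push there is along -y
- drawer (a joint): kit drawer, m: 0 fully home, 0.17 fully open. Slides home along its +x. A sprung ball catch must be passed over the last 10 mm (a few N more); it then seats by itself and stays
- drawer_in (a point): centre of the drawer's inner floor, 10 mm above the bench; x points into the cabinet (the way it closes), y across, z up. Inside 230 (x) x 310 (y) mm, walls 43 mm high, blue front 63 mm above the floor. Open by d, the floor from 115 mm on the -x side to (d - 120) mm on the +x side lies in the open; the rest is under the cabinet, top 78 mm above the bench (62 mm clear inside)
- drawer_bar (a point): middle of the drawer's pull, a horizontal aluminium bar 120 mm long across the drawer (its y), 35 mm out from the blue front, 41 mm above the bench; moves with the drawer
- vee1_mid (a point): loose steel V-block (0.2 kg), 40 (its x) x 32 (its y) x 34 mm high with a V groove along x in its top; flat sides 32 mm apart across y over the full height. Point at its centre, 17 mm above its underside; z up
- vee2_mid (a point): loose steel V-block (0.2 kg), 40 (its x) x 32 (its y) x 34 mm high with a V groove along x in its top; flat sides 32 mm apart across y over the full height. Point at its centre, 17 mm above its underside; z up
- step1_mid (a point): loose steel two-step setting block (0.2 kg), 40 (its x) x 30 (its y) mm, 22 mm high, its +x half 34 mm high; flat sides 30 mm apart across y. Point on its centre line, 17 mm above its underside; z up
- step2_mid (a point): loose steel two-step setting block (0.2 kg), 40 (its x) x 30 (its y) mm, 22 mm high, its +x half 34 mm high; flat sides 30 mm apart across y. Point on its centre line, 17 mm above its underside; z up
- holder: bystander: upright steel tool holder with a cutter, 62 mm across, 118 mm high; origin under its centre
- bottle: bystander: white plastic bottle, 64 mm across, 110 mm high; origin under its centre
- pot: bystander: white ceramic cup-shaped pot, 76 mm across, 60 mm high; origin under its centre
- straightedge: the straightedge as a whole; origin under its centre on the underside
Not all that is in view belongs to the job. Leave any red look-alike of the part that bears step1_mid alone. Leave any red look-alike of the part that bears vee2_mid alone.

How it is judged:
By the outcome, as a careful person would: the job done as asked, in the order asked, and still so for the second after the job is handed in, with the robot touching nothing.
Of vee1, vee2, step1, step2 only 3 to 4 are there at a start; the rules pass over those that are not, and their reading is None.
At some moment in a run one of straightedge, vee1, vee2, step1, step2 may be knocked a few centimetres aside while the robot is not near it.
It also fails if it takes over 208 s, if anything falls off the work surface, if the arm or the gripper's body presses on something with over 40 N, if the wrist force passes 120 N, or if a joint passes its speed limit or range.

ROBOT

A 6-joint arm with a two-finger parallel gripper is mounted at the origin on the work surface. World frame = base frame: x ahead of the robot, y to its left, z up, the work surface at z = 0. Lengths are in m, angles in rad, forces in N, time in s.
With the tool pointing down it reaches from about 0.375 to 0.975 m from the base axis. Payload 3.8 kg.
Tool frame: the origin (TCP) lies at the very end of the fingers, on their centre line; the grasp point (between the pads) lies 19 mm behind it; z points along the fingers, y is the direction in which the jaws open and shut (so a half turn about z gives the same grasp; the last joint's range is limited). The gripper opens to 85 mm and grips with 20 to 120 N. Pads are 22 mm wide; open, the fingers measure 114 mm over their backs; the gripper's body (76 mm by 85 mm) begins 54 mm behind the grasp point. The pads swing forward as they close: fully open they stand 13 mm farther back than shut.
Start: joints at [1.246, 0.264, 1.604, -0, 1.274, -0.037], TCP at [0.192, 0.647, 0.231] pointing down, gripper open.
Joint ranges: [-2.63, 2.63], [-0.94, 2.18], [0.31, 2.57], [-1.31, 4.45], [0, 2.66], [-2.55, 2.55]. Speed limits (rad/s): [2.57, 2.57, 3.14, 3.14, 3.14, 3.14].

INTERFACE

Orientations are given as a rotation vector (axis times angle).
In Python, from workcell import bot, viewer, finish_job gives the robot as it stands.
- The arm moves only by the tool servo_tool, never from a script. Its argument "plan" is a list that holds one entry, the list of rows, each a list of 6 numbers: the shift along the tool's x, y, z in cm, then the turn, a rotation vector about the tool's x, y, z in degrees. A call has 1 to 20 rows; each row is the pose to reach, as a shift and turn from the pose measured when the call began, along the tool's axes at that moment; what a row does not reach only later rows make up. A row lasts 1/12 s, in which the tool goes at most 41.7 mm and 7.16 degrees, less where a joint would pass 70% of its speed; a pose out of reach is approached as far as the arm can. A call with a gripper value outside its range is refused whole. "claw" is the finger opening in cm, from 0 to 8.54, set as the call begins (left out, the last holds). The fingers move at their own pace and stop on an object; "grip_force" is the grip in N (left out, the last holds). Time passes only in rows, so rows that repeat a pose let the fingers close. It gives the time, the measured TCP pose, the force and the opening at its end, in the units of the state.
- bot.read_state(): the state, without advancing time (a new reading comes with each control period).
- viewer.read_camera(name): name is "side" or "top"; returns a dict with "color" (480x640x3 uint8, red, green, blue), "fx", "fy", "cx", "cy" (pixels), "eye" and "rotation" of the camera in the world. Camera axes: x right, y down, z forward; pixel columns grow to the right and rows downward; lengths in m; the calibration is good to about 2 mm. A picture is of the moment at which its call begins. There is no depth.
- finish_job(): hands the job in, once; it reports no verdict.
The state is a dict: "time": time; "q": joint angles; "joint_vel": joint speeds; "joint_torque": joint torques, N m; "tool_pos": TCP position; "tcp_rot": TCP orientation; "wrist_force": force on the tool from outside, world axes, zero at the start; "torque": the same for the moment, N m; "width": opening from 0.0 (shut) to 1.0 (fully open).
Only numpy, scipy, OpenCV 4.12 (cv2) and the standard library are available. Lean on these libraries where they do the work, as an engineer would, in place of code of your own. Each camera call takes 0.05 s, during which the arm holds its last target.

## Working session

There is one attempt and no reset: what is moved stays moved. The work goes in short steps, Python scripts to look and compute and a tool call to move; the robot and the scene stay as the last step left them, time stands still between calls to the robot, and variables do not carry over. Pictures are saved under pics/ and viewed, and the job is handed in when it is done.

Besides the shell and the picture viewer there is one more tool, called after ">>>" by a JSON object that holds its "method" and its "body". servo_tool: Moves the arm, as the interface text tells. Its arguments: {"type":"object","properties":{"plan":{"type":"array"},"claw":{"type":"number"},"grip_force":{"type":"number"}},"required":["plan"]}

```bash
mkdir -p pics; ls
python3 - <<'E'
from workcell import bot, viewer
import cv2
for n in ("top","side"):
    c=viewer.read_camera(n)
    cv2.imwrite(f"pics/{n}0.png",c["color"][:,:,::-1])
    print(n,c["fx"],c["fy"],c["cx"],c["cy"],c["eye"],c["rotation"])
print(bot.read_state())
E
```

```text
pics
top 548.0505969173855 548.0505969173855 316.69536199057904 236.47079904324858 [ 0.31143978 -0.10227531  1.26610982] [-2.11638791  2.1185171  -0.20736221]
side 576.1354088576098 576.1354088576098 321.2799637326066 233.5704759808681 [ 0.25943131 -0.89053259  1.03292661] [-2.37875069  0.3896329  -0.16838147]
{'time': 0.1, 'q': array([ 1.24607473e+00,  2.64696620e-01,  1.60526181e+00, -5.56340460e-06,
        1.27370046e+00, -3.69062557e-02]), 'joint_vel': array([ 0.00113131, -0.0021397 , -0.00237527, -0.00120393,  0.00022992,
       -0.00059804]), 'joint_torque': array([ 3.54844815e-04, -5.16708934e+01, -3.68589377e+01,  1.22036610e-05,
        6.27792368e-03,  1.36569011e-05]), 'tool_pos': array([0.19139725, 0.64659512, 0.23006069]), 'tcp_rot': array([-0.45048513, -3.10875468,  0.00319386]), 'wrist_force': array([-0.0915093 ,  0.6006593 ,  0.56262873]), 'torque': array([ 0.02362055, -0.0116605 , -0.04332888]), 'width': 1.0025710822053129}
```

View pics/top0.png

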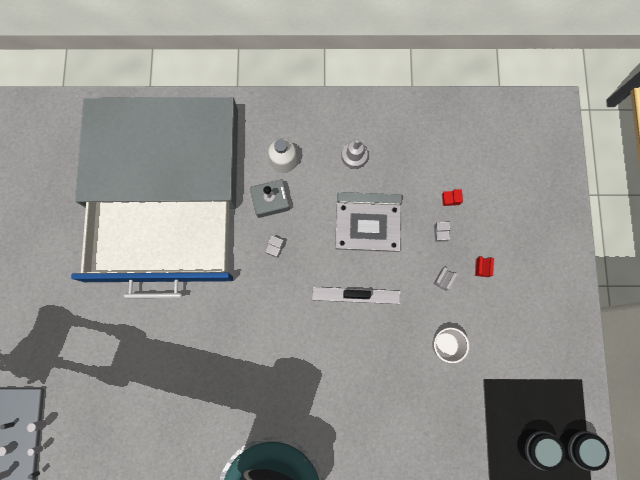

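View pics/side0.png

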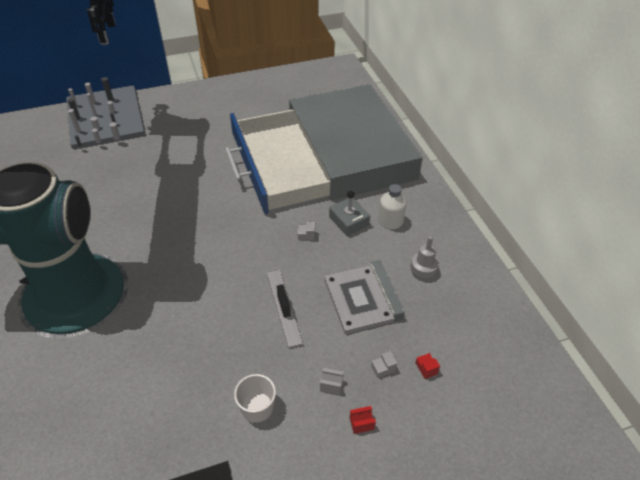

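```bash
cat > h.py <<'E'
import numpy as np, cv2, json
from scipy.spatial.transform import Rotation as R
from workcell import bot, viewer
def grab(n,fn=None):
    c=viewer.read_camera(n)
    if fn: cv2.imwrite("pics/"+fn,c["color"][:,:,::-1])
    return c
def RM(c):
    return R.from_rotvec(c["rotation"]).as_matrix()
def at(c,u,v,z):
    d=RM(c)@np.array([(u-c["cx"])/c["fx"],(v-c["cy"])/c["fy"],1])
    e=np.array(c["eye"]); return e+d*(z-e[2])/d[2]
def proj(c,p):
    q=RM(c).T@(np.array(p)-c["eye"]); return np.array([c["cx"]+c["fx"]*q[0]/q[2],c["cy"]+c["fy"]*q[1]/q[2]])
def crop(c,x0,y0,x1,y1,fn,s):
    im=c["color"][y0:y1,x0:x1,::-1]
    im=cv2.resize(im,None,fx=s,fy=s,interpolation=cv2.INTER_CUBIC)
    for i in range((x0//10+1)*10,x1,10):
        cv2.putText(im,str(i),(int((i-x0)*s),8),0,.3,(0,255,255),1); cv2.line(im,(int((i-x0)*s),10),(int((i-x0)*s),16),(0,255,255),1)
    for i in range((y0//10+1)*10,y1,10):
        cv2.putText(im,str(i),(0,int((i-y0)*s)+3),0,.3,(0,255,255),1); cv2.line(im,(20,int((i-y0)*s)),(26,int((i-y0)*s)),(0,255,255),1)
    cv2.imwrite("pics/"+fn,im)
def st():
    s=bot.read_state(); print("t",round(s["time"],2),"tcp",s["tool_pos"].round(4),"rv",s["tcp_rot"].round(4),"F",s["wrist_force"].round(1),"w",round(s["width"]*85.4,1),"q",s["q"].round(2)); return s
def rel(pos,yaw):
    """move to TCP pos with tool down, jaw axis (tool y) at world yaw deg (mod 180). prints cm, deg shift in tool frame"""
    s=bot.read_state(); R0=R.from_rotvec(s["tcp_rot"])
    best=None
    for k in (0,180):
        a=np.radians(yaw+k)
        y=np.array([np.cos(a),np.sin(a),0]); z=np.array([0,0,-1.]); x=np.cross(y,z)
        Rt=R.from_matrix(np.c_[x,y,z]); d=(R0.inv()*Rt).as_rotvec(degrees=True)
        if best is None or np.linalg.norm(d)<np.linalg.norm(best): best=d
    t=R0.inv().apply(np.array(pos)-s["tool_pos"])*100
    print("rel",t.round(2),best.round(1))
    return t,best
E
python3 - <<'E'
from h import *
c=grab("top"); crop(c,220,130,420,310,"t1.png",4)
crop(c,400,170,520,370,"t2.png",3)
c=grab("side"); crop(c,220,200,440,360,"s1.png",3.6)
crop(c,220,340,450,440,"s2.png",3.4)
E
```

```text
(no output)
```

View pics/t1.png

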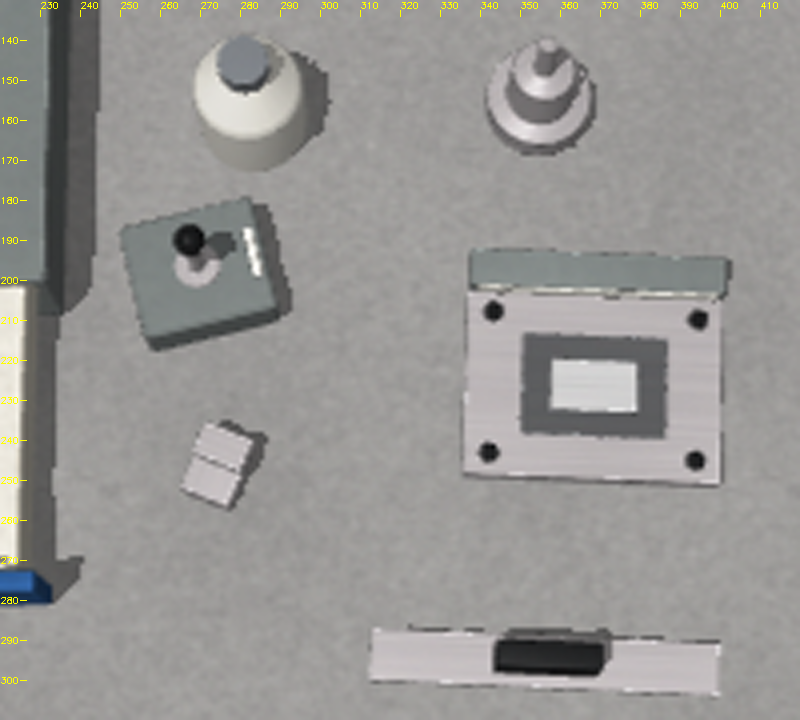

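View pics/t2.png

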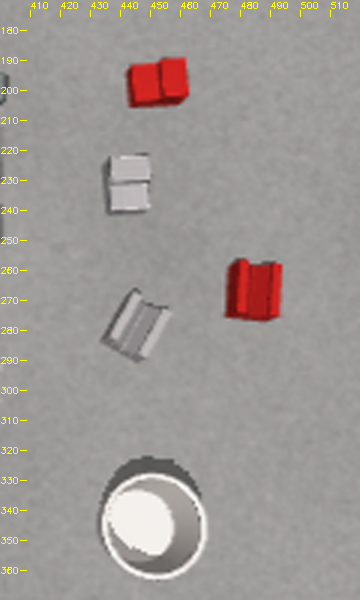

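View pics/s1.png

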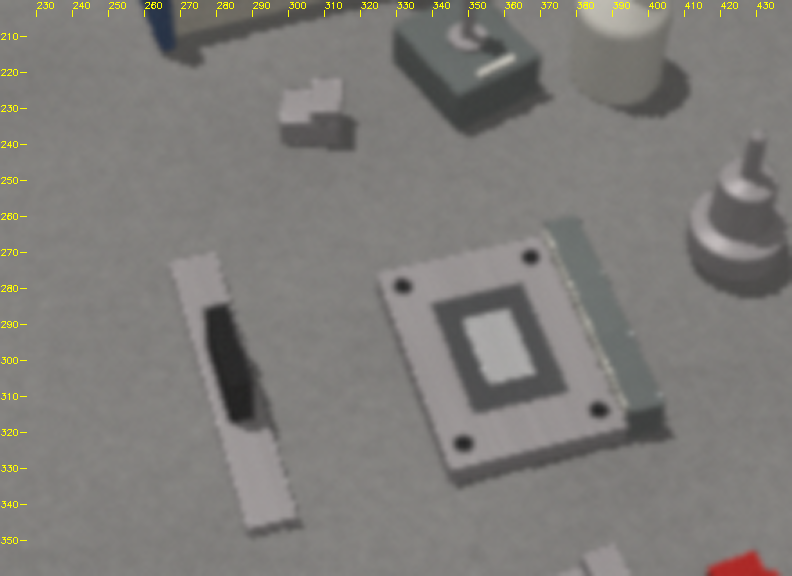

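View pics/s2.png

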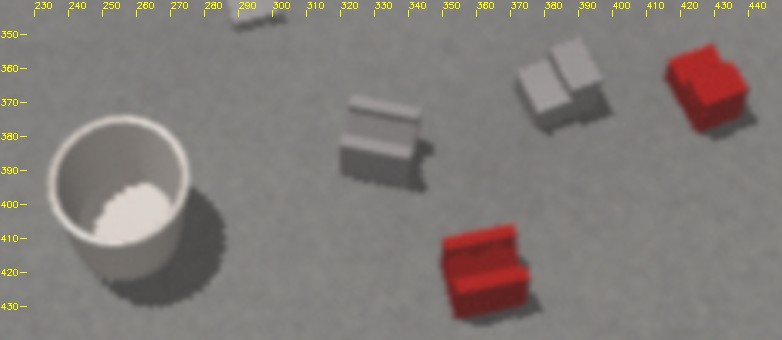

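```bash
cat > m.py <<'E'
from h import *
c=grab("top"); s=grab("side")
def T(x,y,z): return at(c,220+x/4,130+y/4,z)
def T2(x,y,z): return at(c,400+x/3,170+y/3,z)
def S1(x,y,z): return at(s,220+x/3.6,200+y/3.6,z)
def S2(x,y,z): return at(s,220+x/3.4,340+y/3.4,z)
def p(n,*a):
    a=[np.array(i) for i in a]; print(n,*[i[:2].round(4) for i in a], "ang",[round(float(np.degrees(np.arctan2(*(a[i+1]-a[i])[[1,0]]))),1) for i in range(len(a)-1)],"len",[round(float(np.linalg.norm(a[i+1]-a[i])),4) for i in range(len(a)-1)],"mean",np.mean(a,0)[:2].round(4))
p("SE top",T(370,681,.01),T(372,628,.01),T(719,644,.01),T(719,694,.01))
p("SE side",S1(170,262,.01),S1(215,252,.01),S1(298,517,.01),S1(248,526,.01))
p("plate top",T(463,473,.016),T(719,483,.016))
p("plate side",S1(376,272,.016),S1(454,473,.016))
p("plate holes top",T(489,453,.016),T(695,460,.016),T(698,320,.016),T(494,311,.016))
p("box top",T(122,229,.038),T(248,198,.038),T(278,309,.038),T(150,340,.038))
p("knob top",T(190,240,.092)); 
p("stepA",T(180,488,.022),T(228,508,.022))
p("stepA",T(208,421,.034),T(255,438,.034),T(241,472,.034),T(193,455,.034))
p("stepB",T2(108,208,.022),T2(150,210,.022))
p("stepB",T2(108,155,.034),T2(150,157,.034),T2(149,182,.034),T2(108,183,.034))
p("vee", T2(136,289,.034),T2(174,309,.034),T2(140,361,.034),T2(101,340,.034))
p("drawer front", at(c,73,275,.073),at(c,232,275,.073))
p("bar", at(c,125,295,.041),at(c,185,294,.041))
p("cab front", at(c,78,201,.078),at(c,234,202,.078))
p("cab back", at(c,84,97,.078),at(c,234,97,.078))
E
python3 m.py
python3 - <<'E'
from h import *
c=grab("top"); crop(c,60,180,260,310,"t3.png",4)
E
```

```text
SE top [ 0.4131 -0.0909] [ 0.4434 -0.0921] [ 0.434  -0.2908] [ 0.4055 -0.2899] ang [-2.1, -92.7, 178.3] len [0.0303, 0.199, 0.0285] mean [ 0.424  -0.1909]
SE side [ 0.4186 -0.0898] [ 0.4475 -0.0909] [ 0.4388 -0.2906] [ 0.4102 -0.2872] ang [-2.3, -92.5, 173.3] len [0.029, 0.1998, 0.0288] mean [ 0.4288 -0.1896]
plate top [ 0.5326 -0.1448] [ 0.5265 -0.2928] ang [-92.3] len [0.1481] mean [ 0.5296 -0.2188]
plate side [ 0.5369 -0.1423] [ 0.5316 -0.2947] ang [-92.0] len [0.1525] mean [ 0.5343 -0.2185]
plate holes top [ 0.5443 -0.1599] [ 0.5401 -0.2793] [ 0.6236 -0.2834] [ 0.6292 -0.1637] ang [-92.0, -2.8, 87.3] len [0.1194, 0.0836, 0.1198] mean [ 0.5843 -0.2216]
box top [0.673  0.0533] [ 0.6917 -0.0198] [ 0.6249 -0.0379] [0.6066 0.0356] ang [-75.7, -164.8, 104.0] len [0.0754, 0.0692, 0.0758] mean [0.6491 0.0078]
knob top [0.6507 0.0085] ang [] len [] mean [0.6507 0.0085]
stepA [0.5229 0.0184] [ 0.5113 -0.0094] ang [-112.8] len [0.0301] mean [0.5171 0.0045]
stepA [0.5598 0.0018] [ 0.5499 -0.0252] [ 0.5301 -0.0174] [0.54   0.0101] ang [-110.2, 158.5, 70.2] len [0.0288, 0.0212, 0.0293] mean [ 0.545  -0.0077]
stepB [ 0.5522 -0.3764] [ 0.5506 -0.4087] ang [-92.8] len [0.0323] mean [ 0.5514 -0.3926]
stepB [ 0.5913 -0.3756] [ 0.5897 -0.4077] [ 0.5701 -0.406 ] [ 0.5694 -0.3746] ang [-92.9, 175.0, 91.4] len [0.0322, 0.0197, 0.0314] mean [ 0.5801 -0.391 ]
vee [ 0.4875 -0.3922] [ 0.4723 -0.4202] [ 0.4331 -0.3927] [ 0.4489 -0.3641] ang [-118.6, 145.0, 61.0] len [0.0318, 0.0478, 0.0326] mean [ 0.4604 -0.3923]
drawer front [0.4636 0.4332] [0.4633 0.0848] ang [-90.1] len [0.3484] mean [0.4635 0.259 ]
bar [0.4227 0.3275] [0.4248 0.1936] ang [-89.1] len [0.1339] mean [0.4237 0.2605]
cab front [0.6298 0.4341] [0.627  0.0844] ang [-90.5] len [0.3497] mean [0.6284 0.2592]
cab back [0.8801 0.4412] [0.8795 0.0916] ang [-90.1] len [0.3496] mean [0.8798 0.2664]
```

View pics/t3.png

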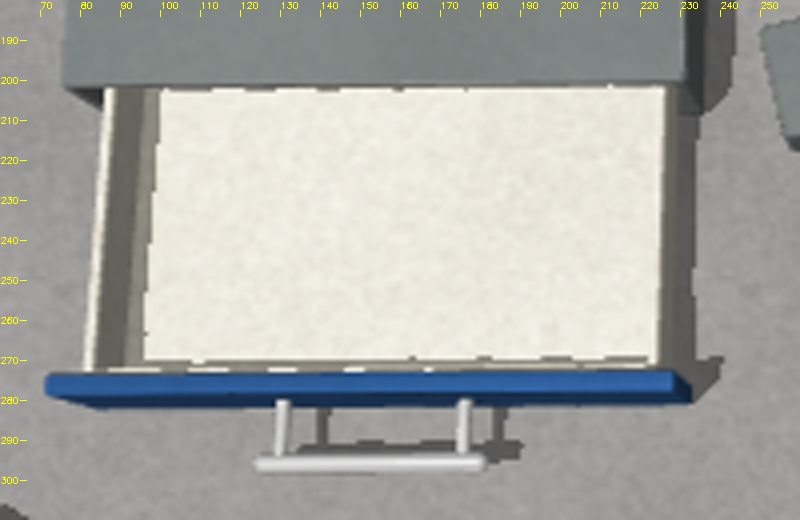

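Run:
```python
from h import *
st()
rel((.45,.25,.25),0); rel((.4265,-.19,.16),-2.5)
```

```text
t 0.35 tcp [0.1915 0.6471 0.231 ] rv [-4.505e-01 -3.109e+00  7.000e-04] F [ 1.1 -0.9 -0.1] w 85.0 q [ 1.25  0.26  1.6  -0.    1.27 -0.04]
rel [-36.05 -30.74  -1.89] [-0.   0.  73.5]
rel [-46.29 -73.59   7.13] [-0.  0. 76.]
```

>>> {"method": "servo_tool", "body": {"plan": [[[-36,-30.7,-1.9,0,0,73.5],[-36,-30.7,-1.9,0,0,73.5],[-36,-30.7,-1.9,0,0,73.5],[-36,-30.7,-1.9,0,0,73.5],[-36,-30.7,-1.9,0,0,73.5],[-36,-30.7,-1.9,0,0,73.5],[-36,-30.7,-1.9,0,0,73.5],[-36,-30.7,-1.9,0,0,73.5],[-36,-30.7,-1.9,0,0,73.5],[-36,-30.7,-1.9,0,0,73.5],[-36,-30.7,-1.9,0,0,73.5],[-46.3,-73.6,7.1,0,0,76],[-46.3,-73.6,7.1,0,0,76],[-46.3,-73.6,7.1,0,0,76],[-46.3,-73.6,7.1,0,0,76],[-46.3,-73.6,7.1,0,0,76],[-46.3,-73.6,7.1,0,0,76],[-46.3,-73.6,7.1,0,0,76],[-46.3,-73.6,7.1,0,0,76],[-46.3,-73.6,7.1,0,0,76]]], "claw": 5, "grip_force": 30}}

```text
time: 2.02
tool_pos: [0.429, -0.1064, 0.1773]
tcp_rot: [2.268, 2.172, 0.001]
wrist_force: [1.2, -0.8, -0.2]
width: 0.585
```

Run:
```python
from h import *
s=st(); rel((.4265,-.19,.16),-2.5)
c=grab("top","a1.png"); s=grab("side","a2.png")
```

```text
t 2.02 tcp [ 0.429  -0.1064  0.1773] rv [2.2681e+00 2.1716e+00 5.0000e-04] F [ 1.2 -0.8 -0.2] w 49.9 q [-0.3  -0.15  2.14 -0.    1.15 -0.26]
rel [-8.36  0.11  1.74] [0.1 0.  0. ]
```

>>> {"method": "servo_tool", "body": {"plan": [[[-4,0.1,1,0,0,0],[-8.4,0.1,4,0,0,0],[-8.4,0.1,7,0,0,0],[-8.4,0.1,9,0,0,0],[-8.4,0.1,9,0,0,0],[-8.4,0.1,9,0,0,0]]]}}

```text
time: 2.62
tool_pos: [0.4237, -0.1926, 0.0856]
tcp_rot: [-2.275, -2.162, 0.006]
wrist_force: [0.3, 0.9, 1.2]
width: 0.586
```

Run:
```python
from h import *
s=st(); rel((.4265,-.19,.16),-2.5)
c=grab("top"); s=grab("side")
crop(c,270,220,420,320,"a3.png",5); crop(s,220,200,380,360,"a4.png",4)
```

```text
t 2.62 tcp [ 0.4237 -0.1926  0.0856] rv [-2.2751 -2.1623  0.0057] F [0.3 0.9 1.2] w 50.0 q [-0.48  0.01  2.18 -0.    0.95 -0.43]
rel [ 0.27  0.24 -7.44] [-0.3  0.  -0.4]
```

View pics/a3.png

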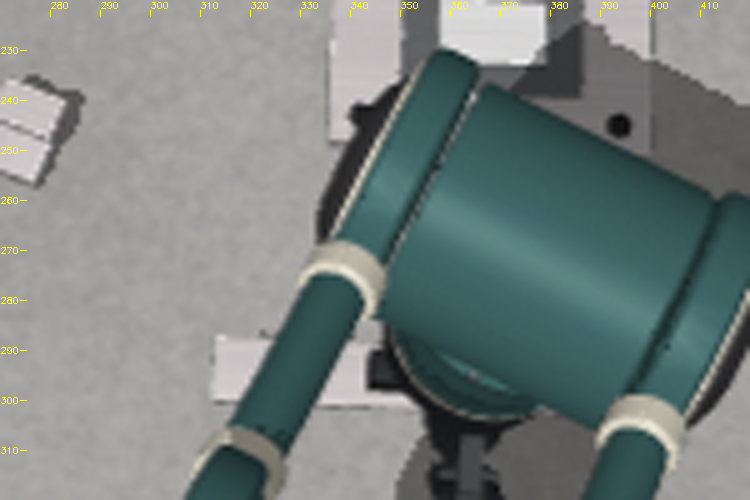

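View pics/a4.png

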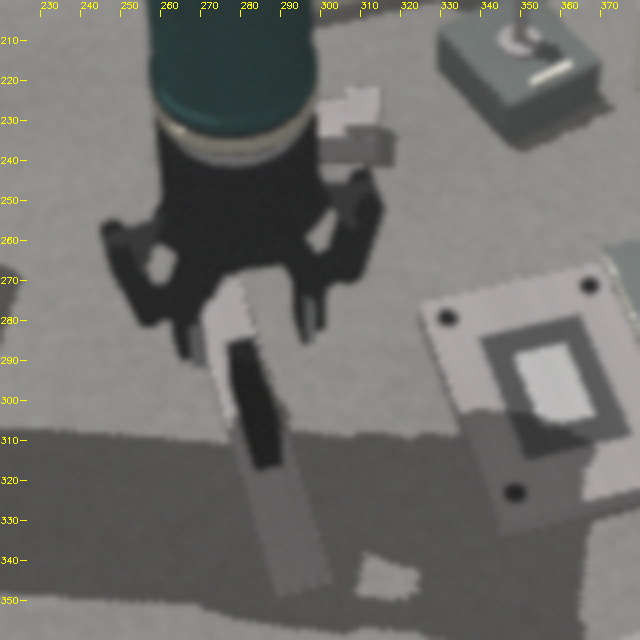

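Run:
```python
from h import *
s=st(); c=grab("side")
for z in (.0856,.09,.095): print(z,proj(c,(s["tool_pos"][0],s["tool_pos"][1],z)), at(c,282.1,287.8,z))
rel((.4265,-.19,.025),-2.6)
```

```text
t 2.72 tcp [ 0.4261 -0.1935  0.0881] rv [ 2.274   2.1636 -0.0029] F [ 0.  -0.4  1.1] w 50.0 q [-0.48  0.01  2.18 -0.    0.95 -0.43]
0.0856 [282.067654   286.67827413] [ 0.42531609 -0.19628087  0.0856    ]
0.09 [281.98713924 285.37625839] [ 0.42454561 -0.19950542  0.09      ]
0.095 [281.89510284 283.88792453] [ 0.42367007 -0.20316969  0.095     ]
rel [ 0.39 -0.02  6.36] [ 0.1  0.2 -0.2]
```

>>> {"method": "servo_tool", "body": {"plan": [[[0.4,0,2,0,0,0],[0.4,0,4,0,0,0],[0.4,0,5.5,0,0,0],[0.4,0,6.5,0,0,0],[0.4,0,7,0,0,0],[0.4,0,7,0,0,0],[0.4,0,7,0,0,0]]]}}

```text
time: 3.35
tool_pos: [0.4276, -0.1902, 0.0195]
tcp_rot: [2.271, 2.163, -0.002]
wrist_force: [0.4, -0.3, -0.4]
width: 0.585
```

Run:
```python
from h import *
s=st(); c=grab("side")
s=st(); crop(c,220,240,340,360,"a5.png",5)
```

```text
t 3.35 tcp [ 0.4276 -0.1902  0.0195] rv [ 2.2715e+00  2.1626e+00 -1.6000e-03] F [ 0.4 -0.3 -0.4] w 50.0 q [-0.47  0.11  2.22 -0.    0.8  -0.42]
t 3.4 tcp [ 0.4278 -0.1904  0.0197] rv [ 2.2712e+00  2.1620e+00 -1.3000e-03] F [ 0.3 -0.5 -0.7] w 49.9 q [-0.47  0.11  2.22 -0.    0.8  -0.42]
```

View pics/a5.png

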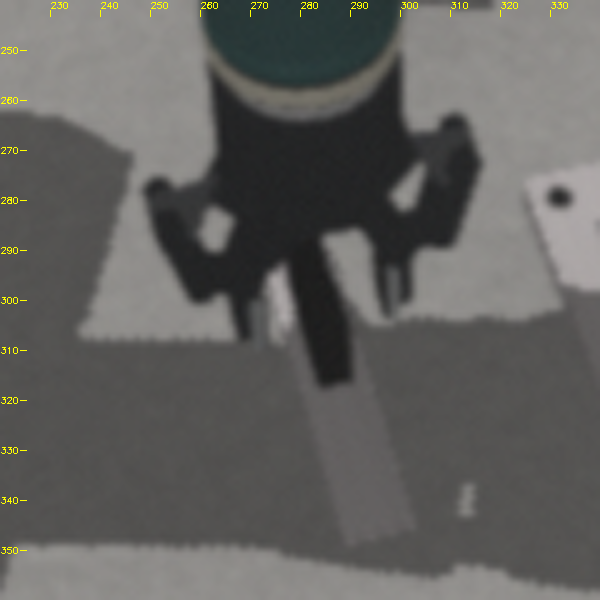

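>>> {"method": "servo_tool", "body": {"plan": [[[0,0,0,0,0,0],[0,0,0,0,0,0],[0,0,0,0,0,0],[0,0,0,0,0,0],[0,0,0,0,0,0],[0,0,0,0,0,0],[0,0,0,0,0,0],[0,0,0,0,0,0]]], "claw": 0.5, "grip_force": 50}}

```text
time: 4.07
tool_pos: [0.4284, -0.1907, 0.0205]
tcp_rot: [2.27, 2.161, -0.001]
wrist_force: [-0.8, 0.2, 6.7]
width: 0.174
```

Run:
```python
from h import *
s=st()
```

```text
t 4.07 tcp [ 0.4284 -0.1907  0.0205] rv [ 2.2705e+00  2.1612e+00 -8.0000e-04] F [-0.8  0.2  6.7] w 14.8 q [-0.47  0.11  2.22 -0.    0.8  -0.42]
```

>>> {"method": "servo_tool", "body": {"plan": [[[0,0,-0.5,0,0,0],[0,0,-1.5,0,0,0],[-0.7,2,-1.5,0,0,-0.6],[-1.4,4,-1.5,0,0,-0.6],[-2.1,6,-1.5,0,0,-0.6],[-2.4,7.8,-1.5,0,0,-0.6],[-2.4,8.2,-1.5,0,0,-0.6],[-2.4,8.2,-1.5,0,0,-0.6],[-2.4,8.2,-1.5,0,0,-0.6]]]}}

```text
time: 4.82
tool_pos: [0.5079, -0.2181, 0.0356]
tcp_rot: [2.26, 2.175, -0.002]
wrist_force: [-0.4, -0.9, -4.1]
width: 0.18
```

Run:
```python
from h import *
s=st(); c=grab("side")
s=st(); crop(c,250,220,410,340,"a6.png",5)
c=grab("top"); crop(c,290,180,450,300,"a7.png",5)
```

```text
t 4.82 tcp [ 0.5079 -0.2181  0.0356] rv [ 2.2604e+00  2.1748e+00 -2.2000e-03] F [-0.4 -0.9 -4.1] w 15.4 q [-0.45  0.23  2.04 -0.    0.87 -0.41]
t 4.87 tcp [ 0.5074 -0.2179  0.0355] rv [ 2.2607  2.1749 -0.0024] F [ 0.2 -0.2 -3. ] w 15.6 q [-0.45  0.23  2.04 -0.    0.87 -0.41]
```

View pics/a6.png

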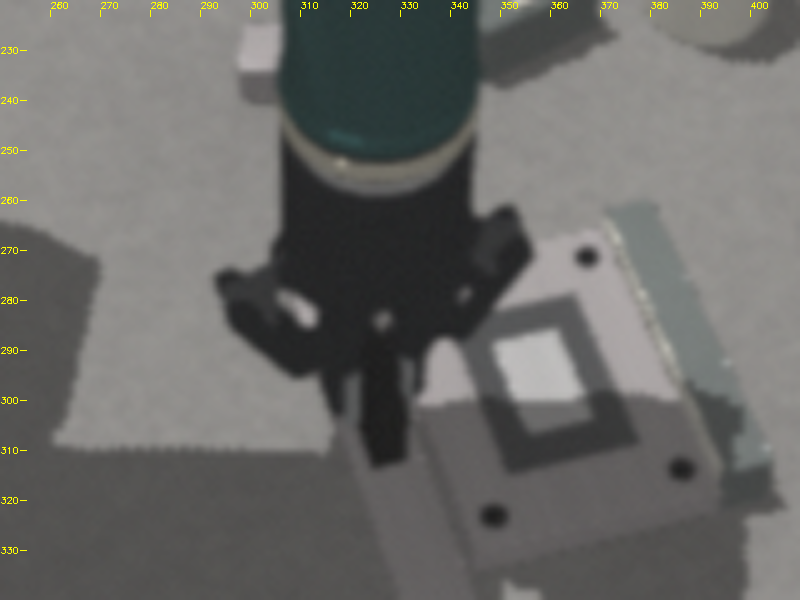

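View pics/a7.png

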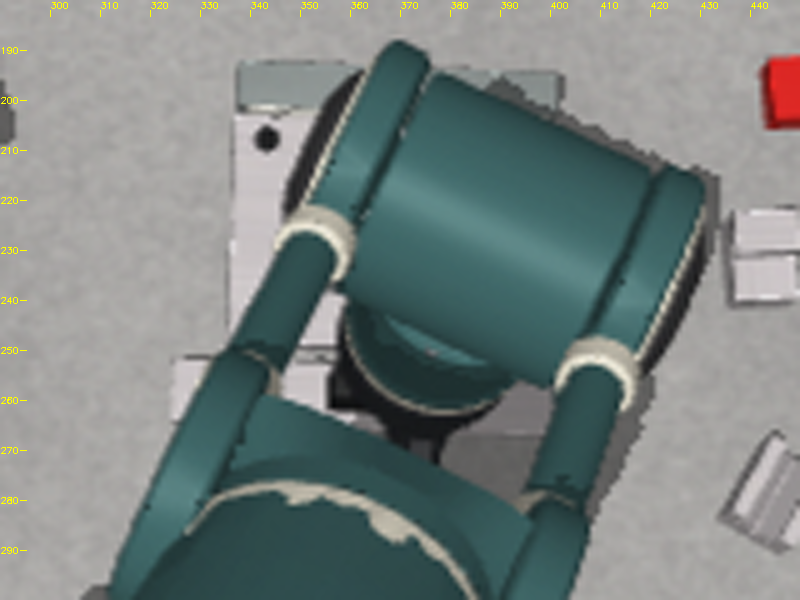

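>>> {"method": "servo_tool", "body": {"plan": [[[0,0,0.7,0,0,0],[0,0,1.3,0,0,0],[0,0,1.45,0,0,0],[0,0,1.45,0,0,0],[0,0.3,1.45,0,0,0],[0,0.6,1.45,0,0,0],[0,0.9,1.45,0,0,0],[0,1.1,1.45,0,0,0],[0,1.1,1.45,0,0,0],[0,1.1,1.45,0,0,0]]]}}

```text
time: 5.75
tool_pos: [0.5168, -0.2182, 0.0207]
tcp_rot: [2.263, 2.176, -0.006]
wrist_force: [-5.9, -1.2, 3.4]
width: 0.179
```

Run:
```python
from h import *
s=st(); c=grab("side")
s=st(); crop(c,250,220,410,340,"a8.png",5)
```

```text
t 5.75 tcp [ 0.5168 -0.2182  0.0207] rv [ 2.2634  2.1765 -0.0055] F [-5.9 -1.2  3.4] w 15.3 q [-0.44  0.27  2.02 -0.01  0.85 -0.4 ]
t 5.8 tcp [ 0.5168 -0.2182  0.0207] rv [ 2.2634  2.1764 -0.0054] F [-6.1 -0.2  2.8] w 15.0 q [-0.44  0.27  2.02 -0.01  0.85 -0.4 ]
```

View pics/a8.png

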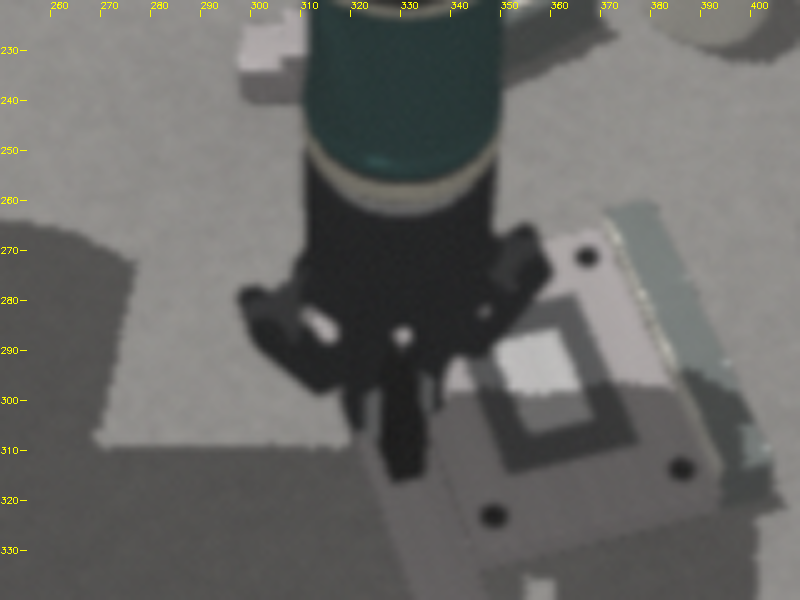

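>>> {"method": "servo_tool", "body": {"plan": [[[0,0,0,0,0,0],[0,0,0,0,0,0],[0,0,0,0,0,0],[0,0,0,0,0,0],[0,0,-2,0,0,0],[0,0,-5,0,0,0],[0,0,-8,0,0,0],[0,-4,-10,0,0,0],[0,-8,-10,0,0,0],[12,-8,-10,0,0,0],[12,-8,-10,0,0,0],[12,-8,-10,0,0,0],[12,-8,-10,0,0,0]]], "claw": 3}}

```text
time: 6.88
tool_pos: [0.4412, -0.0903, 0.1205]
tcp_rot: [2.261, 2.181, -0.002]
wrist_force: [0.6, 0.0, -0.1]
width: 0.347
```

Run:
```python
from h import *
s=st(); c=grab("side")
crop(c,280,250,420,350,"a9.png",5.5)
c=grab("top"); crop(c,310,180,420,270,"a10.png",7)
```

```text
t 6.88 tcp [ 0.4412 -0.0903  0.1205] rv [ 2.2613e+00  2.1805e+00 -1.8000e-03] F [ 0.6  0.  -0.1] w 29.7 q [-0.26 -0.07  2.18 -0.    1.03 -0.22]
```

View pics/a9.png

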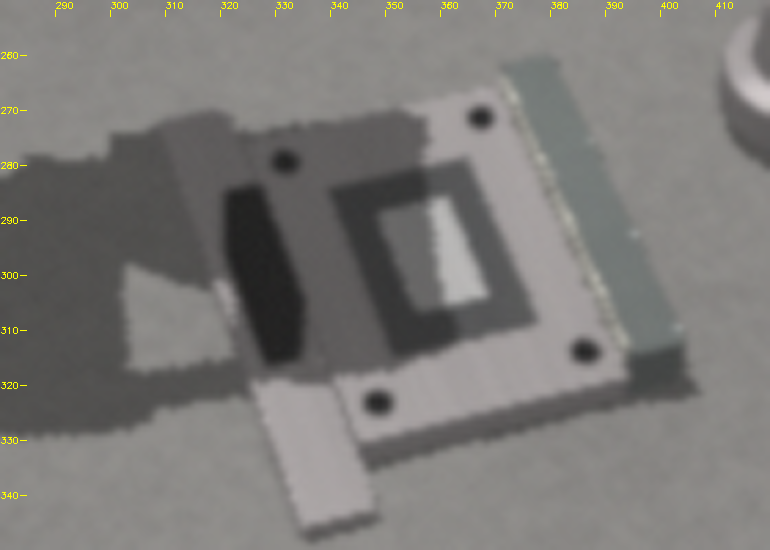

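View pics/a10.png

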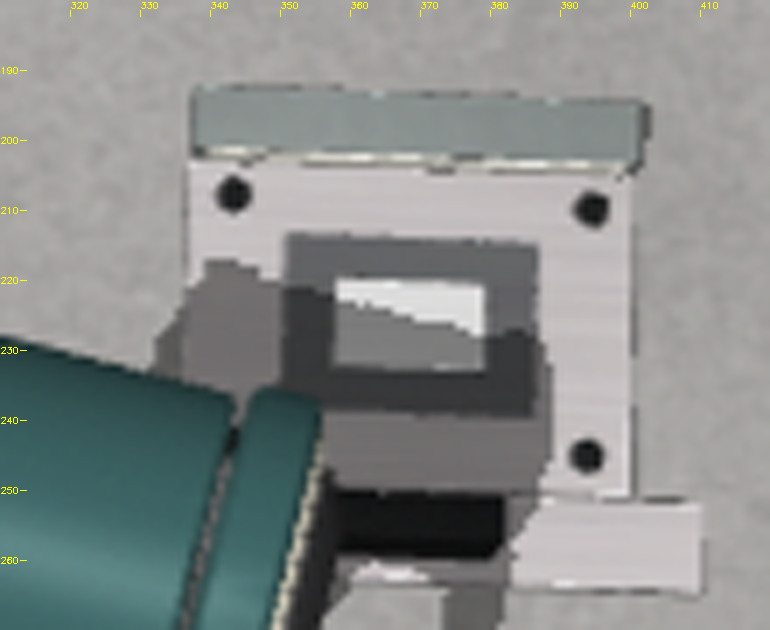

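>>> {"method": "servo_tool", "body": {"plan": [[[-3,1,2,0,0,0],[-6.8,1.8,5,0,0,0],[-6.8,1.8,8,0,0,0],[-6.8,1.8,10.5,0,0,0],[-6.8,1.8,11.3,0,0,0],[-6.8,1.8,11.3,0,0,0],[-6.8,1.8,11.3,0,0,0]]], "claw": 0}}

```text
time: 7.57
tool_pos: [0.4578, -0.1634, 0.0082]
tcp_rot: [2.26, 2.179, -0.005]
wrist_force: [0.7, -0.2, -0.3]
width: 0.001
```

Run:
```python
from h import *
s=st(); c=grab("side")
crop(c,260,220,400,340,"b1.png",5)
```

```text
t 7.57 tcp [ 0.4578 -0.1634  0.0082] rv [ 2.2597  2.1789 -0.0048] F [ 0.7 -0.2 -0.3] w 0.1 q [-0.39  0.17  2.19 -0.01  0.79 -0.35]
```

View pics/b1.png

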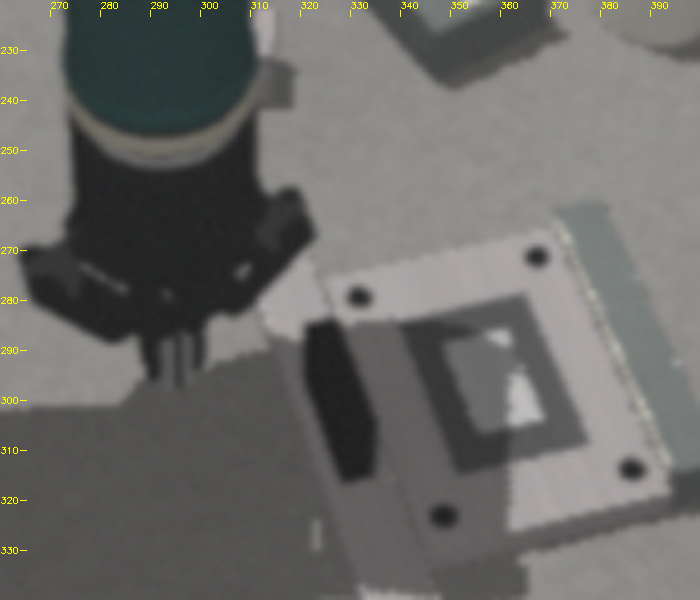

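>>> {"method": "servo_tool", "body": {"plan": [[[1.2,0.6,0.1,0,0,0],[1.2,1.2,0.1,0,0,0],[1.2,1.8,0.1,0,0,0],[1.2,2.4,0.1,0,0,0],[1.2,2.7,0.1,0,0,0],[1.2,3,0.1,0,0,0],[1.2,3,0.1,0,0,0]]]}}

```text
time: 8.2
tool_pos: [0.4901, -0.1529, 0.0085]
tcp_rot: [2.257, 2.177, -0.003]
wrist_force: [-0.5, 0.4, 0.1]
width: 0.005
```

>>> {"method": "servo_tool", "body": {"plan": [[[0,0.15,0,0,0,0],[0,0.3,0,0,0,0],[0,0.45,0,0,0,0],[0,0.45,0,0,0,0]]]}}

```text
time: 8.53
tool_pos: [0.4948, -0.1532, 0.0085]
tcp_rot: [2.257, 2.177, -0.003]
wrist_force: [-0.0, -0.3, -0.4]
width: 0.003
```

>>> {"method": "servo_tool", "body": {"plan": [[[0,0.1,0,0,0,0],[0,0.2,0,0,0,0],[0,0.3,0,0,0,0],[0,0.3,0,0,0,0]]]}}

```text
time: 8.87
tool_pos: [0.4977, -0.1533, 0.0084]
tcp_rot: [2.257, 2.178, -0.003]
wrist_force: [-0.3, -0.3, -0.8]
width: -0.002
```

Run:
```python
from h import *
s=st(); c=grab("side")
crop(c,280,220,400,320,"b2.png",6)
```

```text
t 8.87 tcp [ 0.4977 -0.1533  0.0084] rv [ 2.257   2.1777 -0.003 ] F [-0.3 -0.3 -0.8] w -0.2 q [-0.34  0.22  2.12 -0.01  0.8  -0.3 ]
```

View pics/b2.png

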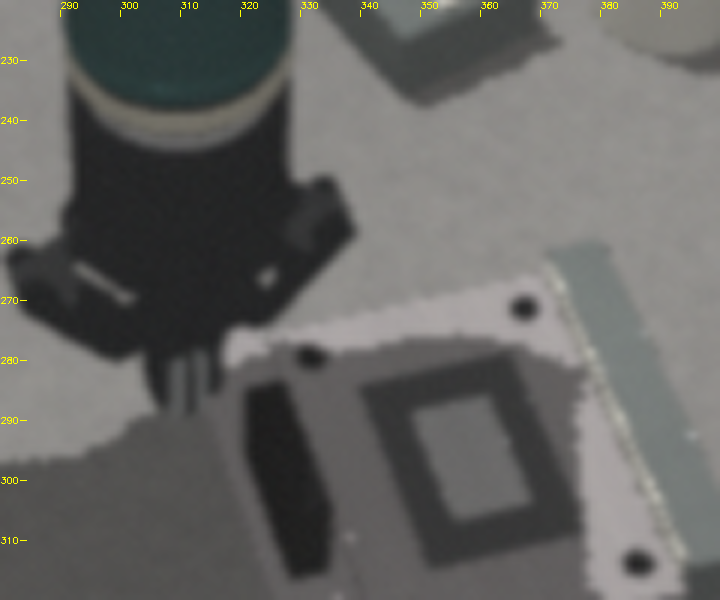

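>>> {"method": "servo_tool", "body": {"plan": [[[0,-0.6,0,0,0,0],[0,-1,0.2,0,0,0],[0,-1,0.5,0,0,0],[0,-0.7,0.5,0,0,0],[0,-0.4,0.5,0,0,0],[0,-0.2,0.5,0,0,0],[0,0,0.5,0,0,0],[0,0,0.5,0,0,0]]]}}

```text
time: 9.58
tool_pos: [0.4933, -0.1529, 0.0026]
tcp_rot: [-2.258, -2.181, 0.013]
wrist_force: [-12.4, -2.2, 9.3]
width: -0.001
```

>>> {"method": "servo_tool", "body": {"plan": [[[0,-0.5,-0.1,0,0,0],[0,-2,-0.3,0,0,0],[-4,-2,-0.3,0,0,0],[-8,-2,-0.3,0,0,0],[-12,-2.2,-0.3,0,0,0],[-13,-2.2,-0.2,0,0,0],[-13,-2.2,-0.2,0,0,0],[-13,-1.7,-0.2,0,0,0],[-13,-1.2,-0.2,0,0,0],[-13,-0.9,-0.2,0,0,0],[-13,-0.7,-0.2,0,0,0],[-13,-0.7,-0.2,0,0,0]]]}}

```text
time: 10.58
tool_pos: [0.4827, -0.2815, 0.0052]
tcp_rot: [-2.256, -2.183, 0.013]
wrist_force: [-0.5, -0.4, -0.1]
width: -0.0
```

>>> {"method": "servo_tool", "body": {"plan": [[[0,0,0.15,0,0,0],[0,0.2,0.15,0,0,0],[0,0.4,0.15,0,0,0],[0,0.6,0.15,0,0,0],[0,0.6,0.15,0,0,0]]]}}

```text
time: 11.0
tool_pos: [0.4892, -0.2818, 0.0038]
tcp_rot: [-2.256, -2.183, 0.012]
wrist_force: [0.4, -0.4, 0.4]
width: -0.0
```

>>> {"method": "servo_tool", "body": {"plan": [[[0,-0.5,0,0,0,0],[0,-0.5,0.2,0,0,0],[0,-0.2,0.2,0,0,0],[0,0.1,0.2,0,0,0],[0,0.1,0.2,0,0,0]]]}}

```text
time: 11.42
tool_pos: [0.4869, -0.2814, 0.001]
tcp_rot: [-2.25, -2.18, 0.019]
wrist_force: [-8.5, -2.1, 5.5]
width: -0.0
```

Run:
```python
from h import *
s=st(); c=grab("side")
crop(c,280,250,400,350,"b3.png",6)
```

```text
t 11.42 tcp [ 0.4869 -0.2814  0.001 ] rv [-2.2503 -2.1801  0.0187] F [-8.5 -2.1  5.5] w -0.0 q [-0.56  0.31  2.02 -0.01  0.82 -0.52]
```

View pics/b3.png

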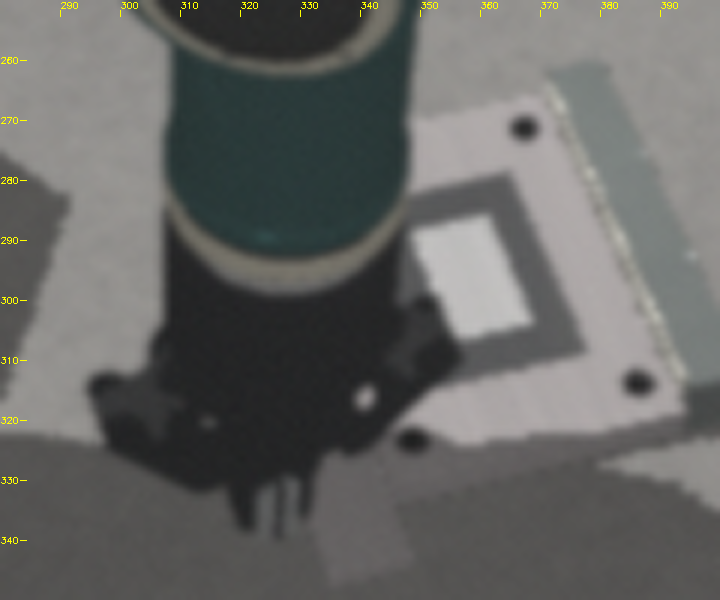

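>>> {"method": "servo_tool", "body": {"plan": [[[0,-0.4,-0.1,0,0,0],[0,-2,-0.5,0,0,0],[0,-4,-4,0,0,0],[0,-4,-8,0,0,0],[0,-3,-12,0,0,0],[4,-3,-15,0,0,0],[8,-3,-16,0,0,0],[12,-3,-16,0,0,0],[16,-2,-16,0,0,0],[20,0,-16,0,0,0],[24,2,-16,0,0,0],[28,4,-16,0,0,0],[28,4,-16,0,0,0]]]}}

```text
time: 12.55
tool_pos: [0.5405, 0.0021, 0.1604]
tcp_rot: [-2.248, -2.184, 0.012]
wrist_force: [0.3, -0.6, 0.1]
width: -0.001
```

Run:
```python
from h import *
s=st(); c=grab("side")
crop(c,280,250,400,350,"b4.png",6)
c=grab("top","b5f.png"); crop(c,310,180,420,270,"b5.png",7)
rel((.6417,.0473,.14),14.2)
```

```text
t 12.55 tcp [0.5405 0.0021 0.1604] rv [-2.2479 -2.1839  0.0124] F [ 0.3 -0.6  0.1] w -0.1 q [-0.04  0.07  1.96 -0.    1.12 -0.01]
rel [ 5.03 10.13  1.85] [ -0.8   0.  -15.8]
```

View pics/b4.png

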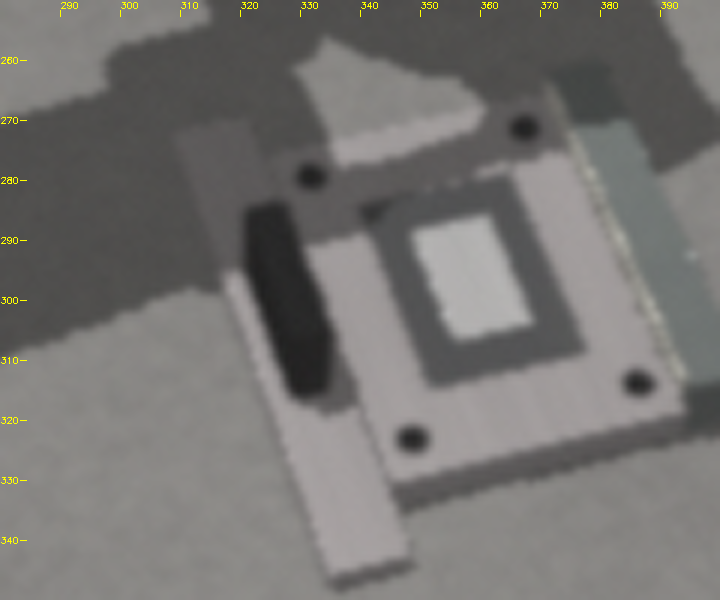

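View pics/b5.png

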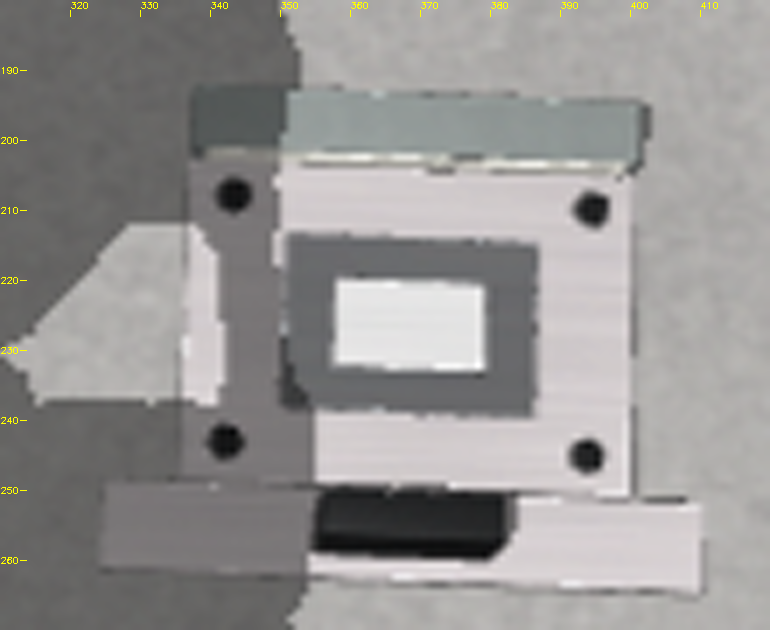

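>>> {"method": "servo_tool", "body": {"plan": [[[3,3,0,0,0,-7],[5,6,0,-0.8,0,-14],[5,10,0,-0.8,0,-15.8],[5,10.1,1.9,-0.8,0,-15.8],[5,10.1,1.9,-0.8,0,-15.8],[5,10.1,1.9,-0.8,0,-15.8]]]}}

```text
time: 13.15
tool_pos: [0.6395, 0.0454, 0.1374]
tcp_rot: [-1.93, -2.476, 0.005]
wrist_force: [0.0, -0.4, 0.5]
width: -0.001
```

Run:
```python
from h import *
s=st(); c=grab("side")
crop(c,280,130,420,250,"b6.png",6)
rel((.6417,.0473,.083),14.2)
```

```text
t 13.15 tcp [0.6395 0.0454 0.1374] rv [-1.9296 -2.4758  0.0054] F [ 0.  -0.4  0.5] w -0.1 q [ 0.03  0.27  1.77 -0.    1.1  -0.21]
rel [0.13 0.24 5.55] [-0.1  0.  -0.1]
```

View pics/b6.png

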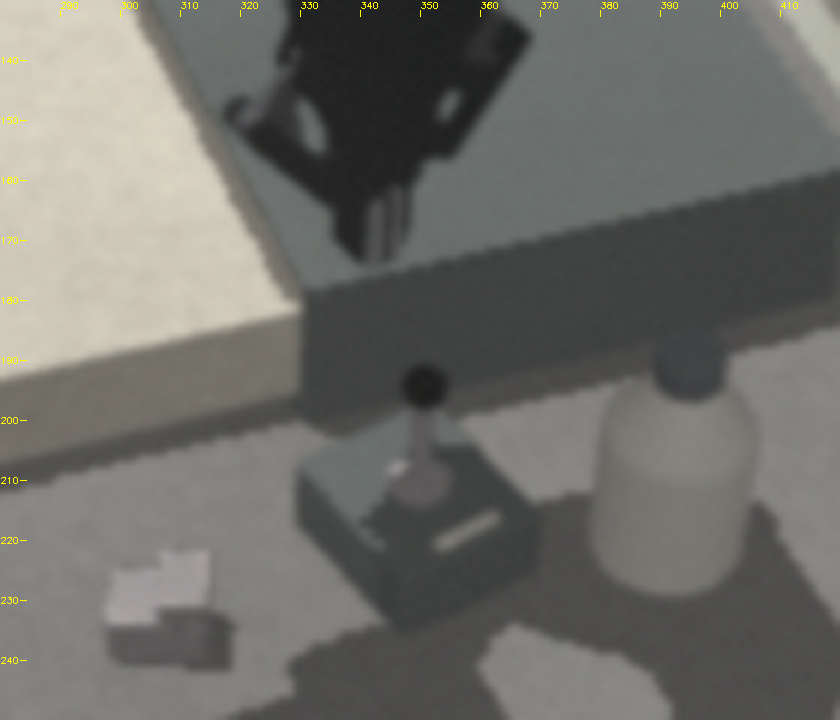

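>>> {"method": "servo_tool", "body": {"plan": [[[0.1,0.2,2,0,0,0],[0.1,0.2,4,0,0,0],[0.1,0.2,5.4,0,0,0],[0.1,0.2,5.4,0,0,0],[0.1,0.2,5.4,0,0,0]]]}}

```text
time: 13.62
tool_pos: [0.6401, 0.0464, 0.0841]
tcp_rot: [-1.93, -2.475, 0.006]
wrist_force: [-0.4, -0.4, 0.3]
width: 0.003
```

Run:
```python
from h import *
s=st(); c=grab("side")
crop(c,300,130,400,230,"b7.png",6)
p=at(c,350.7,194.2,.092);print(p)
rel(((p[0]+.6507)/2,(p[1]+.0085)/2,.083),14.2)
```

```text
t 13.62 tcp [0.6401 0.0464 0.0841] rv [-1.9302 -2.4751  0.0055] F [-0.4 -0.4  0.3] w 0.2 q [ 0.03  0.33  1.81 -0.    1.01 -0.21]
[0.65444663 0.01194346 0.092     ]
rel [-3.8   0.21  0.23] [-0.1  0.  -0.1]
```

View pics/b7.png

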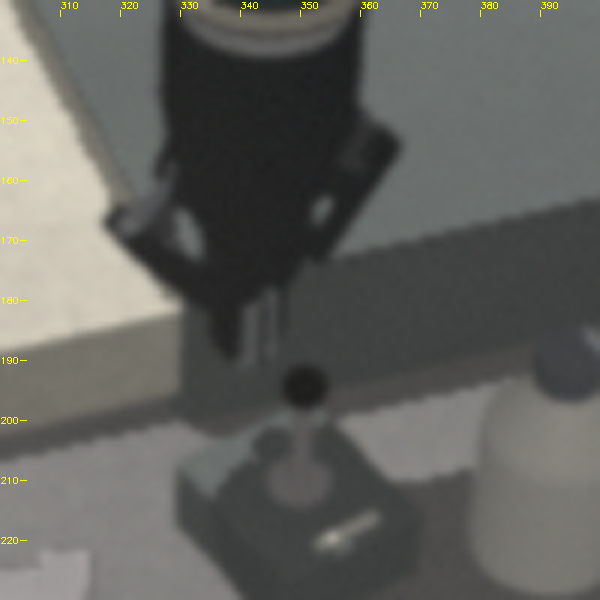

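>>> {"method": "servo_tool", "body": {"plan": [[[-1,0.2,0.4,0,0,0],[-1.6,0.2,0.4,0,0,0],[-2.2,0.2,0.4,0,0,0],[-2.8,0.2,0.4,0,0,0],[-3.4,0.2,0.4,0,0,0],[-3.9,0.2,0.4,0,0,0],[-4.2,0.2,0.4,0,0,0],[-4.2,0.2,0.4,0,0,0],[-4.2,0.2,0.4,0,0,0],[-4.2,0.2,0.4,0,0,0]]]}}

```text
time: 14.5
tool_pos: [0.653, 0.0067, 0.0809]
tcp_rot: [-1.93, -2.476, 0.004]
wrist_force: [-0.6, 3.2, -0.9]
width: -0.006
```

Run:
```python
from h import *
s=st(); c=grab("side")
crop(c,300,150,400,250,"b8.png",6)
```

```text
t 14.5 tcp [0.653  0.0067 0.0809] rv [-1.9304 -2.4759  0.0036] F [-0.6  3.2 -0.9] w -0.5 q [-0.03  0.35  1.78 -0.    1.01 -0.27]
```

View pics/b8.png

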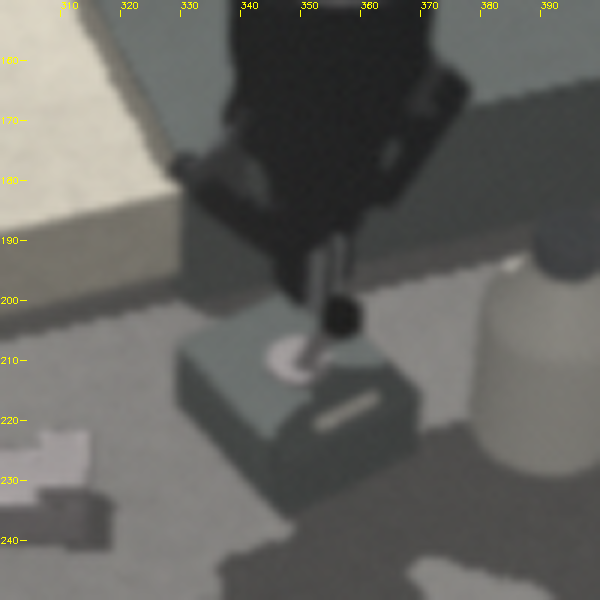

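Run:
```python
from h import *
c=grab("side")
k=np.array([.6525,.0102]);d=np.array([.245,-.969])
o=np.array([350.7,194.2])-proj(c,(*at(c,350.7,194.2,.092)[:2],.092))
b=at(c,350.7,194.2,.092)[:2]
for t in (.3,.35,.4,.45,.5): print(t,proj(c,(*(b+d*.056*np.sin(t)),.036+.056*np.cos(t))))
st()
```

```text
0.3 [354.69988071 199.11260188]
0.35 [355.33327322 200.05590393]
0.4 [355.95232908 201.02833368]
0.45 [356.55530559 202.02723355]
0.5 [357.1405046  203.04985763]
t 14.6 tcp [0.653  0.0067 0.0809] rv [-1.9302 -2.4762  0.0037] F [-0.8  3.8 -2.1] w -0.2 q [-0.03  0.35  1.78 -0.    1.01 -0.27]
```

>>> {"method": "servo_tool", "body": {"plan": [[[0,0,0,0,0,0],[0,0,0,0,0,0],[0,0,0,0,0,0],[0,0,0,0,0,0],[0,0,0,0,0,0],[0,0,0,0,0,0],[0,0,0,0,0,0],[0,0,0,0,0,0],[2,0,0,0,0,0],[4,0,0,0,0,0],[4.5,0,0,0,0,0],[4.5,0,-4,0,0,0],[4.5,0,-8,0,0,0],[4.5,-4,-9,0,0,0],[4.5,-6,-9,0,0,0],[4.5,-6,-9,0,0,0]]]}}

```text
time: 15.93
tool_pos: [0.5822, 0.034, 0.1732]
tcp_rot: [1.931, 2.477, -0.005]
wrist_force: [-0.2, 0.2, -0.5]
width: -0.001
```

Run:
```python
from h import *
s=st(); c=grab("side","b9.png")
c=grab("top","b10.png")
rel((.517,-.2184,.12),-2.3)
```

```text
t 15.93 tcp [0.5822 0.034  0.1732] rv [ 1.9314  2.4773 -0.0049] F [-0.2  0.2 -0.5] w -0.1 q [ 0.02  0.14  1.87 -0.    1.14 -0.23]
rel [-22.91 -12.68   5.24] [-0.1  0.1 16.4]
```

View pics/b9.png

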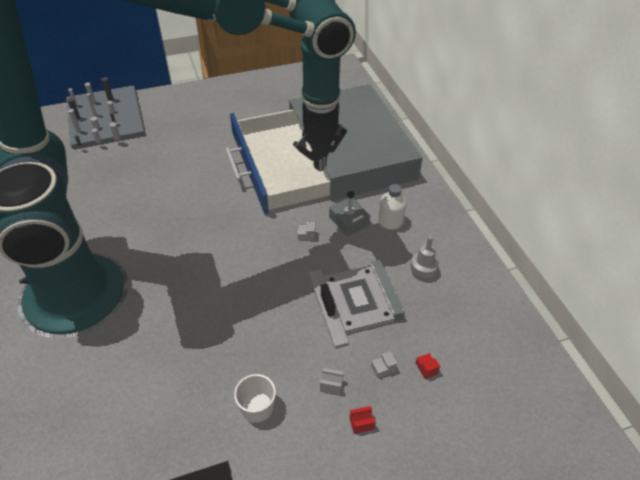

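View pics/b10.png

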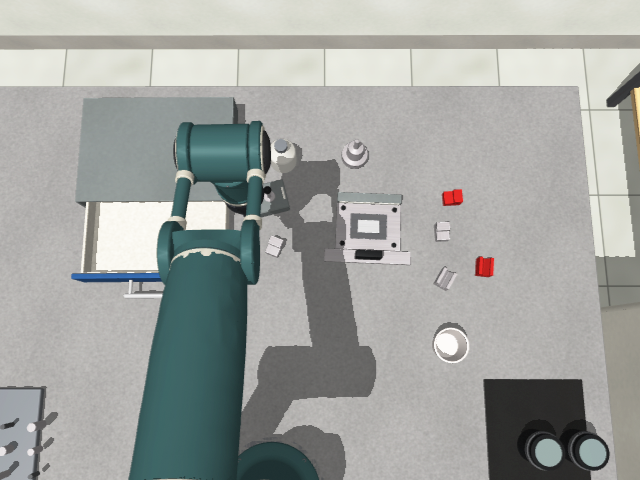

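>>> {"method": "servo_tool", "body": {"plan": [[[-4,-2,0,0,0,5],[-8,-4.2,0,0,0,11],[-12,-7,0,0,0,16.4],[-16,-9,1,0,0,16.4],[-20,-11,3,0,0,16.4],[-22.9,-12.7,5.2,0,0,16.4],[-22.9,-12.7,5.2,0,0,16.4],[-22.9,-12.7,5.2,0,0,16.4]]], "claw": 3.2}}

```text
time: 16.7
tool_pos: [0.5143, -0.2222, 0.117]
tcp_rot: [-2.268, -2.17, 0.009]
wrist_force: [0.3, 0.9, 0.2]
width: 0.373
```

Run:
```python
from h import *
s=st(); c=grab("side"); crop(c,270,210,400,330,"c1.png",6)
rel((.517,-.2184,.022),-2.2)
```

```text
t 16.7 tcp [ 0.5143 -0.2222  0.117 ] rv [-2.2677 -2.1698  0.0086] F [0.3 0.9 0.2] w 31.8 q [-0.45  0.15  1.96 -0.    1.03 -0.4 ]
rel [0.22 0.18 9.62] [-0.2  0.1 -0.3]
```

View pics/c1.png

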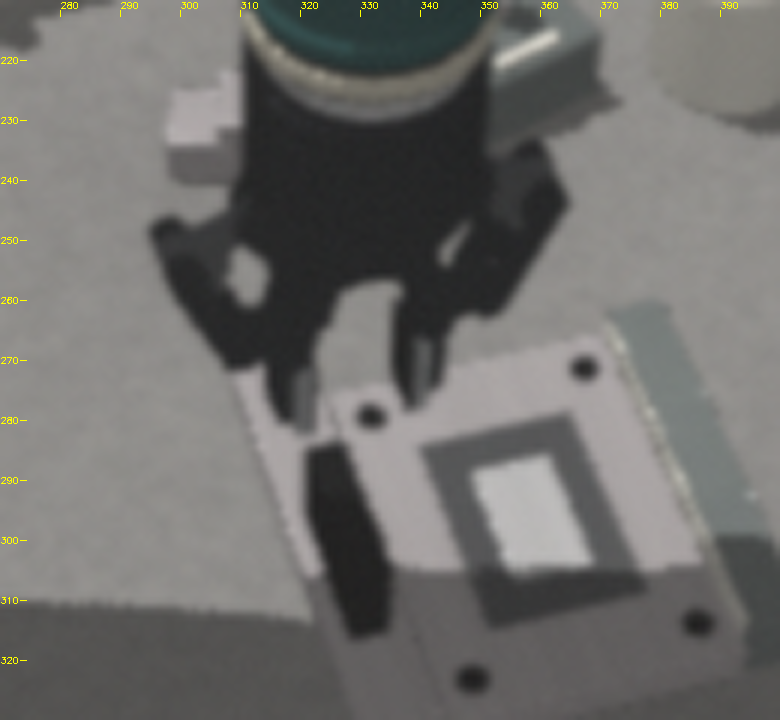

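>>> {"method": "servo_tool", "body": {"plan": [[[0.2,0.2,3,-0.2,0,-0.3],[0.2,0.2,6,-0.2,0,-0.3],[0.2,0.2,8,-0.2,0,-0.3],[0.2,0.2,9.2,-0.2,0,-0.3],[0.2,0.2,9.5,-0.2,0,-0.3],[0.2,0.2,9.5,-0.2,0,-0.3],[0.2,0.2,9.5,-0.2,0,-0.3]]]}}

```text
time: 17.33
tool_pos: [0.5187, -0.2188, 0.0245]
tcp_rot: [2.262, 2.177, -0.001]
wrist_force: [0.1, -0.8, 0.2]
width: 0.375
```

>>> {"method": "servo_tool", "body": {"plan": [[[0,0,0,0,0,0],[0,0,0,0,0,0],[0,0,0,0,0,0],[0,0,0,0,0,0],[0,0,0,0,0,0],[0,0,0,0,0,0]]], "claw": 0.5}}

```text
time: 17.83
tool_pos: [0.5171, -0.2189, 0.0264]
tcp_rot: [-2.263, -2.179, 0.004]
wrist_force: [-8.2, -0.1, 9.3]
width: 0.175
```

>>> {"method": "servo_tool", "body": {"plan": [[[0,-0.3,-1,0,0,0],[0,-1,-4,0,0,0],[0,-1,-8,0,0,0],[0,-1,-12,0,0,0],[0,-1,-15,0,0,0],[0,-1,-15.5,0,0,0],[0,-1,-15.5,0,0,0]]]}}

```text
time: 18.42
tool_pos: [0.51, -0.2194, 0.1861]
tcp_rot: [2.257, 2.174, 0.001]
wrist_force: [0.6, 0.1, -3.7]
width: 0.177
```

Run:
```python
from h import *
s=st(); c=grab("side"); crop(c,250,150,390,290,"c2.png",5)
rel((.58,.285,.18),0)
```

```text
t 18.42 tcp [ 0.51   -0.2194  0.1861] rv [2.2567e+00 2.1737e+00 7.0000e-04] F [ 0.6  0.1 -3.7] w 15.1 q [-0.45  0.07  1.92 -0.    1.15 -0.41]
rel [50.58  5.3   0.14] [ 0.1  0.2 -2.1]
```

View pics/c2.png

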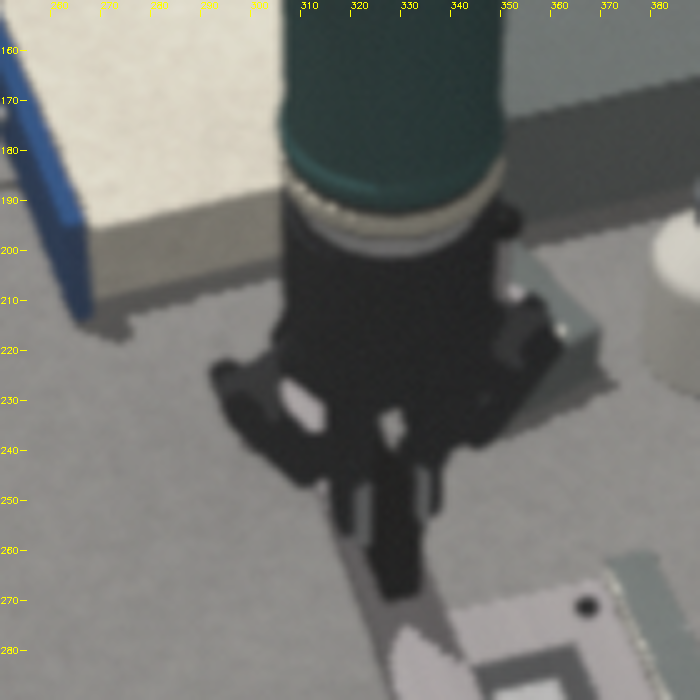

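Held level. Carry to the drawer, moderately slowly.

>>> {"method": "servo_tool", "body": {"plan": [[[2,0,0,0,0,0],[5,0.5,0,0,0,0],[8,1,0,0,0,-0.5],[11,1.4,0,0,0,-0.5],[14,1.7,0,0,0,-1],[17,2,0,0,0,-1],[20,2.3,0,0,0,-1.5],[23,2.6,0,0,0,-1.5],[26,3,0,0,0,-2],[29,3.4,0,0,0,-2],[32,3.8,0,0,0,-2],[35,4.2,0,0,0,-2],[38,4.5,0,0,0,-2],[41,4.8,0,0,0,-2],[44,5,0,0,0,-2],[46.5,5.2,0,0,0,-2],[48.5,5.3,0,0,0,-2],[50,5.3,0,0,0,-2],[50.6,5.3,0,0,0,-2],[50.6,5.3,0,0,0,-2]]]}}

```text
time: 20.13
tool_pos: [0.5787, 0.2857, 0.1791]
tcp_rot: [2.221, 2.219, -0.008]
wrist_force: [0.1, -0.5, -3.8]
width: 0.177
```

Run:
```python
from h import *
s=st(); c=grab("side"); crop(c,200,50,400,220,"c3.png",4)
c=grab("top"); crop(c,50,170,250,310,"c4.png",4)
rel((.582,.285,.18),0)
```

```text
t 20.13 tcp [0.5787 0.2857 0.1791] rv [ 2.2212  2.2192 -0.0077] F [ 0.1 -0.5 -3.8] w 15.1 q [ 0.42  0.25  1.72 -0.    1.18  0.42]
rel [0.09 0.27 0.01] [-0.1  0.3 -0.1]
```

View pics/c3.png

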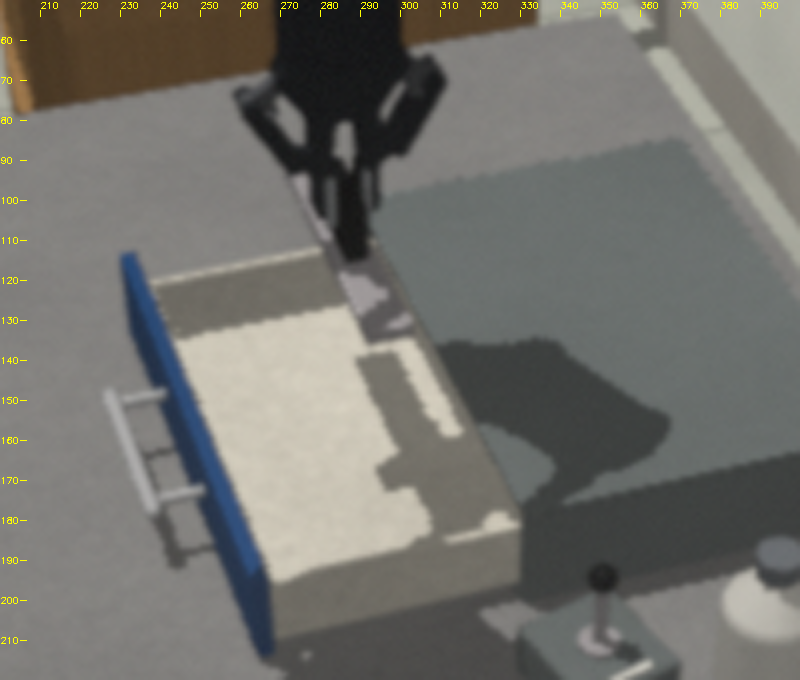

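View pics/c4.png

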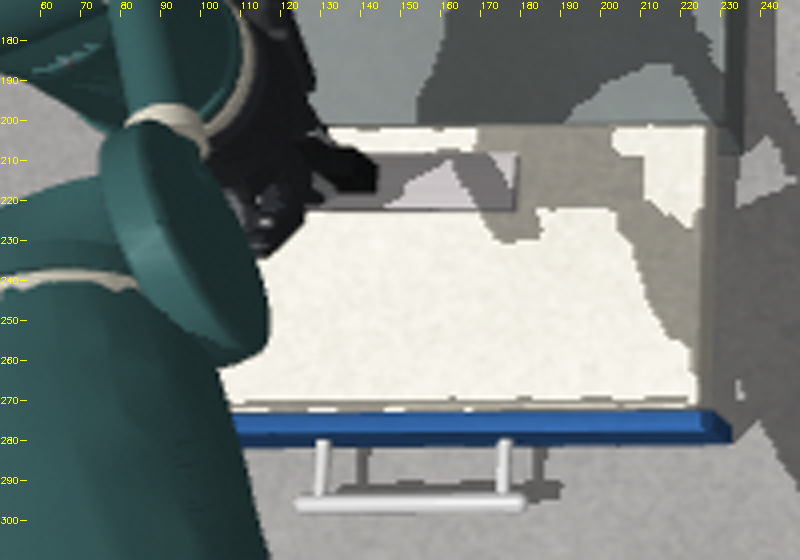

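>>> {"method": "servo_tool", "body": {"plan": [[[0,-0.8,3,0,0.2,0],[0,-0.8,6,0,0.2,0],[0,-0.8,9,0,0.2,0],[0,-0.8,11.5,0,0.2,0],[0,-0.8,13,0,0.2,0],[0,-0.8,13.8,0,0.2,0],[0,-0.8,14.2,0,0.2,0],[0,-0.8,14.2,0,0.2,0],[0,-0.8,14.2,0,0.2,0]]]}}

```text
time: 20.98
tool_pos: [0.5724, 0.2834, 0.0395]
tcp_rot: [2.224, 2.217, 0.001]
wrist_force: [0.6, -0.1, -3.3]
width: 0.179
```

Run:
```python
from h import *
s=st(); c=grab("side"); crop(c,200,50,400,220,"c5.png",4)
```

```text
t 20.98 tcp [0.5724 0.2834 0.0395] rv [2.2240e+00 2.2171e+00 5.0000e-04] F [ 0.6 -0.1 -3.3] w 15.3 q [ 0.42  0.37  1.84 -0.    0.93  0.43]
```

View pics/c5.png

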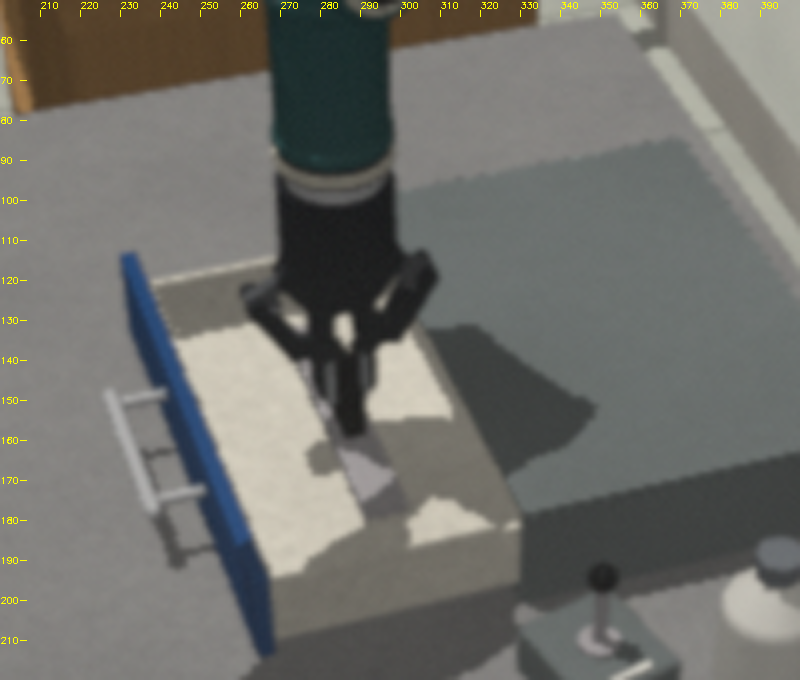

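Not touching yet; lower a few mm more.

>>> {"method": "servo_tool", "body": {"plan": [[[0,0,0.15,0,0,0],[0,0,0.3,0,0,0],[0,0,0.4,0,0,0],[0,0,0.4,0,0,0]]]}}

```text
time: 21.37
tool_pos: [0.5729, 0.2839, 0.0363]
tcp_rot: [2.223, 2.217, 0.003]
wrist_force: [-0.3, 0.3, -2.1]
width: 0.177
```

>>> {"method": "servo_tool", "body": {"plan": [[[0,0,0.15,0,0,0],[0,0,0.3,0,0,0],[0,0,0.3,0,0,0]]]}}

```text
time: 21.62
tool_pos: [0.5754, 0.284, 0.0362]
tcp_rot: [2.22, 2.216, 0.009]
wrist_force: [-0.8, -3.8, 7.5]
width: 0.171
```

Touching. Release and rise.

>>> {"method": "servo_tool", "body": {"plan": [[[0,0,-0.2,0,0,0],[0,0,-0.2,0,0,0],[0,0,-0.2,0,0,0],[0,0,-0.2,0,0,0],[0,0,-3,0,0,0],[0,0,-7,0,0,0],[0,0,-11,0,0,0],[-4,-2,-12,0,0,0],[-8,-4,-12,0,0,0],[-12,-4,-12,0,0,0],[-16,-4,-12,0,0,0],[-20,-4,-12,0,0,0],[-24,-4,-12,0,0,0],[-24,-4,-12,0,0,0]]], "claw": 3.2}}

```text
time: 22.78
tool_pos: [0.5334, 0.0378, 0.1556]
tcp_rot: [2.224, 2.209, 0.005]
wrist_force: [0.7, 0.1, -0.4]
width: 0.376
```

Run:
```python
from h import *
s=st(); c=grab("side","d1.png")
c=grab("top","d2.png")
```

```text
t 22.78 tcp [0.5334 0.0378 0.1556] rv [2.2243 2.2088 0.0045] F [ 0.7  0.1 -0.4] w 32.1 q [ 0.03  0.06  1.99 -0.    1.09  0.03]
```

View pics/d1.png

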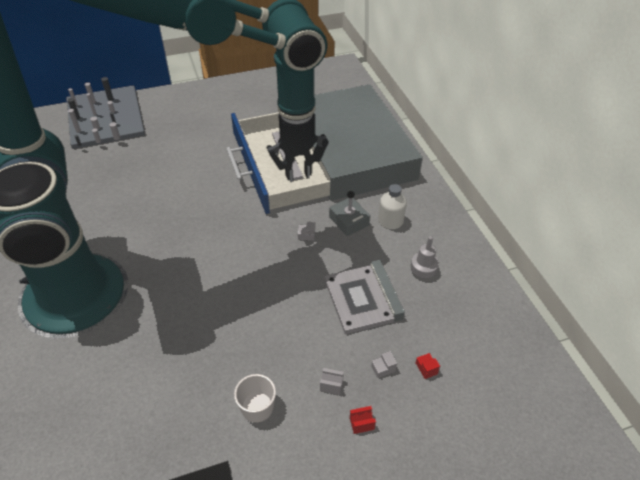

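View pics/d2.png

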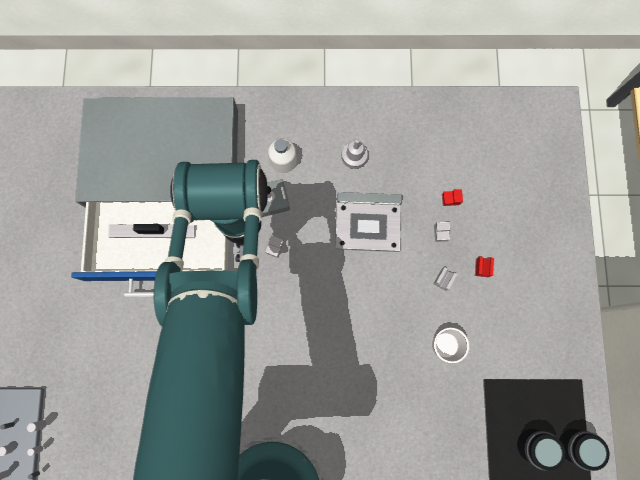

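Run:
```python
from h import *
s=st(); rel((.538,-.003,.10),68)
s=grab("side")
f=lambda x,y,z: at(s,220+x/3.6,200+y/3.6,z)[:2].round(4)
# high-half top corners & low-half from s1.png
print(f(313,80,.034),f(342,77,.034),f(341,112,.034),f(309,114,.034)); print(f(279,123,.022),f(282,93,.022))
```

```text
t 22.88 tcp [0.5338 0.0425 0.1556] rv [2.2248 2.2118 0.0087] F [ 1.2 -0.3  0.5] w 31.8 q [0.03 0.06 1.99 0.   1.09 0.04]
rel [-4.56  0.41  5.56] [  0.4   0.2 -68.3]
[0.5452 0.01  ] [0.5643 0.0066] [ 0.5537 -0.0231] [ 0.5333 -0.0183]
[ 0.5154 -0.0093] [0.5253 0.0159]
```

>>> {"method": "servo_tool", "body": {"plan": [[[-1,0,0,0,0,-7],[-2,0.2,0,0,0,-14],[-3,0.3,0,0,0,-21],[-4,0.4,0,0,0,-28],[-4.6,0.4,0,0,0,-35],[-4.6,0.4,1,0,0,-42],[-4.6,0.4,2,0,0,-49],[-4.6,0.4,3,0,0,-56],[-4.6,0.4,4,0,0,-63],[-4.6,0.4,5,0.4,0.2,-68.3],[-4.6,0.4,5.5,0.4,0.2,-68.3],[-4.6,0.4,5.5,0.4,0.2,-68.3],[-4.6,0.4,5.5,0.4,0.2,-68.3]]], "claw": 5.5}}

```text
time: 24.02
tool_pos: [0.538, -0.001, 0.1003]
tcp_rot: [-0.598, -3.083, -0.0]
wrist_force: [0.4, 0.6, 0.8]
width: 0.641
```

Run:
```python
from h import *
s=st(); c=grab("side"); crop(c,270,170,370,270,"d3.png",6)
rel((.538,-.003,.006),68)
```

```text
t 24.02 tcp [ 0.538  -0.001   0.1003] rv [-5.9820e-01 -3.0831e+00 -3.0000e-04] F [0.4 0.6 0.8] w 54.7 q [-0.05  0.13  2.02  0.    0.99 -1.24]
rel [-0.03 -0.18  9.48] [ 0. -0.  0.]
```

View pics/d3.png

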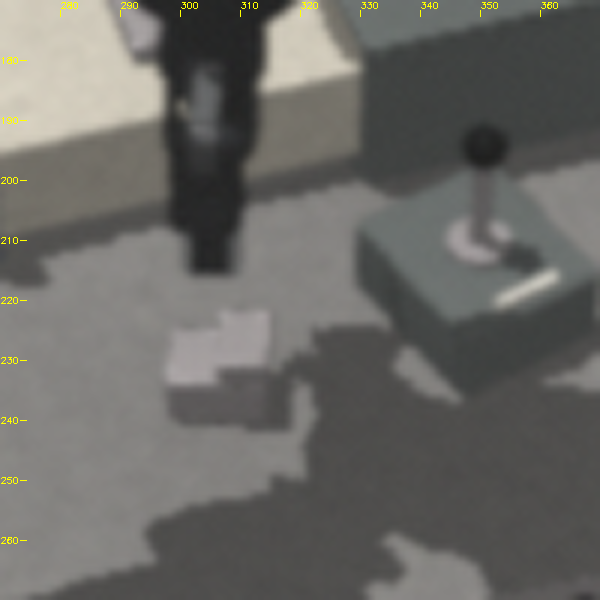

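>>> {"method": "servo_tool", "body": {"plan": [[[0,-0.2,3,0,0,0],[0,-0.2,6,0,0,0],[0,-0.2,8.5,0,0,0],[0,-0.2,9.3,0,0,0],[0,-0.2,9.3,0,0,0],[0,-0.2,9.3,0,0,0]]]}}

```text
time: 24.57
tool_pos: [0.5383, -0.003, 0.0086]
tcp_rot: [0.599, 3.083, 0.001]
wrist_force: [0.1, -0.8, -0.2]
width: 0.642
```

>>> {"method": "servo_tool", "body": {"plan": [[[0,0,0,0,0,0],[0,0,0,0,0,0],[0,0,0,0,0,0],[0,0,0,0,0,0],[0,0,0,0,0,0],[0,0,0,0,0,0],[0,0,-2,0,0,0],[0,0,-6,0,0,0],[0,0,-10,0,0,0],[0,0,-13,0,0,0],[0,0,-13,0,0,0]]], "claw": 1}}

```text
time: 25.48
tool_pos: [0.5437, -0.0034, 0.1471]
tcp_rot: [0.596, 3.069, 0.004]
wrist_force: [1.8, -0.0, -0.9]
width: 0.336
```

Run:
```python
from h import *
s=st(); c=grab("side"); crop(c,250,130,370,270,"d4.png",5)
rel((.508,.15,.135),90)
```

```text
t 25.48 tcp [ 0.5437 -0.0034  0.1471] rv [0.5962 3.0692 0.0036] F [ 1.8 -0.  -0.9] w 28.7 q [-0.05  0.08  1.98  0.    1.07 -1.24]
rel [ 8.89 12.94  0.84] [  0.1   0.6 -22. ]
```

View pics/d4.png

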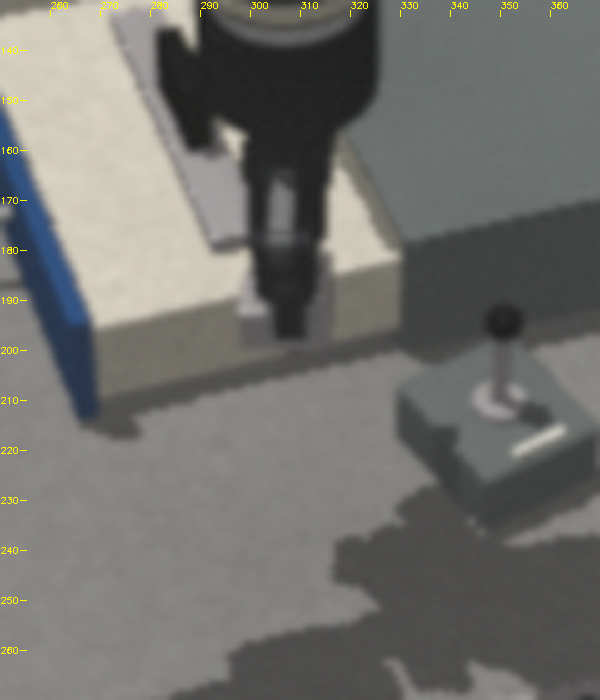

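>>> {"method": "servo_tool", "body": {"plan": [[[2,3,0,0,0.3,-6],[4,6,0,0,0.6,-12],[6,9.5,0,0,0.6,-18],[8.5,12,0,0,0.6,-22],[8.5,13.5,0,0,0.6,-22],[8.5,13.5,0,0,0.6,-22],[8.5,13.5,0,0,0.6,-22]]]}}

```text
time: 26.12
tool_pos: [0.5128, 0.1538, 0.1421]
tcp_rot: [0.003, -3.14, -0.0]
wrist_force: [-0.2, -0.7, -2.2]
width: 0.335
```

Run:
```python
from h import *
s=st(); rel((.513,.155,.02),90)
```

```text
t 26.12 tcp [0.5128 0.1538 0.1421] rv [ 2.8000e-03 -3.1403e+00 -5.0000e-04] F [-0.2 -0.7 -2.2] w 28.6 q [ 0.24  0.08  1.99  0.    1.07 -1.33]
rel [-0.04  0.12 12.21] [ 0.  -0.1  0.1]
```

>>> {"method": "servo_tool", "body": {"plan": [[[0,0.1,3,0,0,0],[0,0.1,6,0,0,0],[0,0.1,9,0,0,0],[0,0.1,11,0,0,0],[0,0.1,12,0,0,0],[0,0.1,12.1,0,0,0],[0,0.1,12.1,0,0,0]]]}}

```text
time: 26.7
tool_pos: [0.5134, 0.1534, 0.0212]
tcp_rot: [-0.001, -3.141, 0.0]
wrist_force: [-0.4, -0.2, -1.6]
width: 0.335
```

Run:
```python
from h import *
s=st(); c=grab("side"); crop(c,210,80,370,240,"d5.png",5)
```

```text
t 26.7 tcp [0.5134 0.1534 0.0212] rv [-6.0000e-04 -3.1405e+00  2.0000e-04] F [-0.4 -0.2 -1.6] w 28.6 q [ 0.24  0.23  2.08  0.    0.84 -1.33]
```

View pics/d5.png

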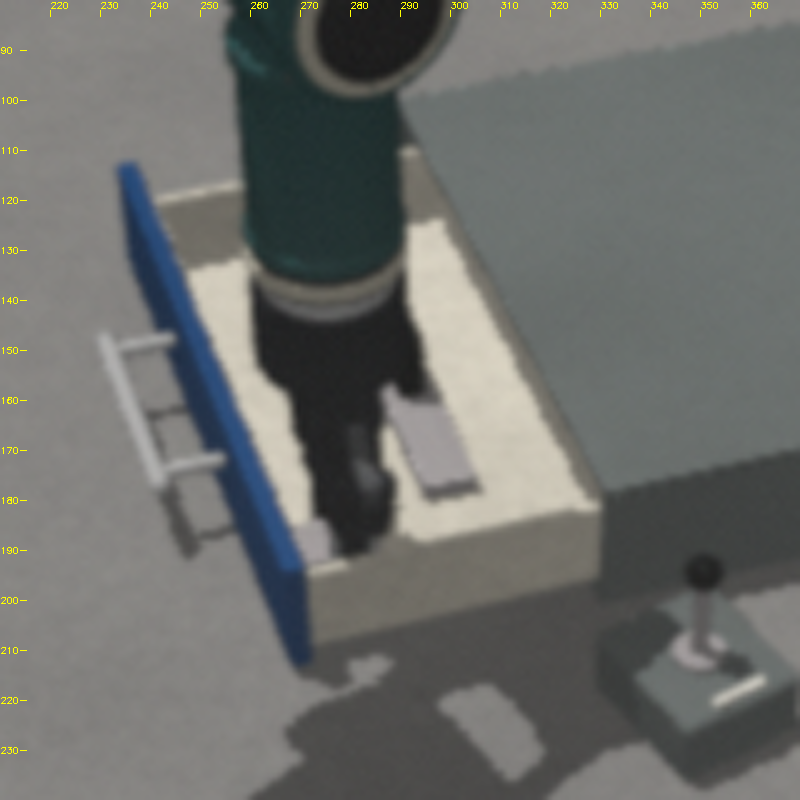

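Lower 3 mm more, release and go up.

>>> {"method": "servo_tool", "body": {"plan": [[[0,0,0.2,0,0,0],[0,0,0.3,0,0,0],[0,0,0.3,0,0,0]]]}}

```text
time: 27.0
tool_pos: [0.5159, 0.1536, 0.0208]
tcp_rot: [0.001, 3.138, 0.001]
wrist_force: [-0.1, -0.8, 8.3]
width: 0.338
```

>>> {"method": "servo_tool", "body": {"plan": [[[0,0,0,0,0,0],[0,0,0,0,0,0],[0,0,0,0,0,0],[0,0,0,0,0,0],[0,0,-3,0,0,0],[0,0,-7,0,0,0],[0,0,-11,0,0,0],[0,0,-14,0,0,0],[0,-4,-14,0,0,0],[0,-8,-14,0,0,0],[0,-12,-14,0,0,0],[0,-16,-14,0,0,0],[0,-20,-14,0,0,0],[0,-24,-14,0,0,0],[0,-28,-14,0,0,0],[0,-28,-14,0,0,0]]], "claw": 5}}

```text
time: 28.33
tool_pos: [0.5148, -0.1328, 0.1605]
tcp_rot: [0.009, 3.138, -0.004]
wrist_force: [0.4, 0.8, 0.1]
width: 0.591
```

Run:
```python
from h import *
s=st(); c=grab("side","d6f.png"); crop(c,210,80,370,240,"d6.png",5)
c=grab("top","d7.png"); crop(c,400,170,520,300,"d8.png",5)
crop(grab("side"),300,320,450,440,"d9.png",5)
```

```text
t 28.33 tcp [ 0.5148 -0.1328  0.1605] rv [ 0.0094  3.138  -0.0039] F [0.4 0.8 0.1] w 50.5 q [-0.3   0.05  1.99 -0.    1.1  -1.86]
```

View pics/d6.png

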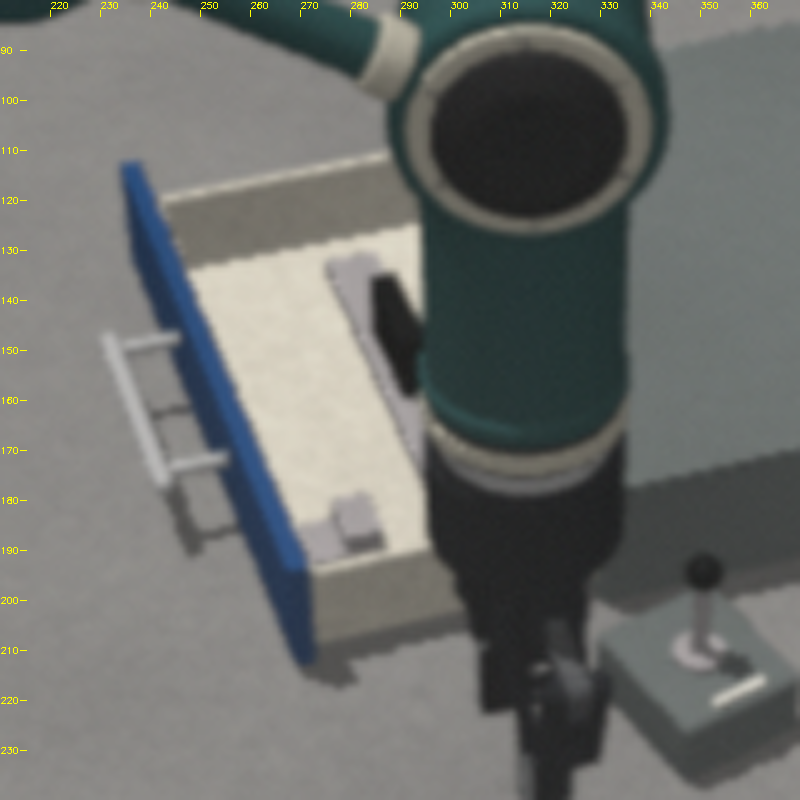

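View pics/d8.png

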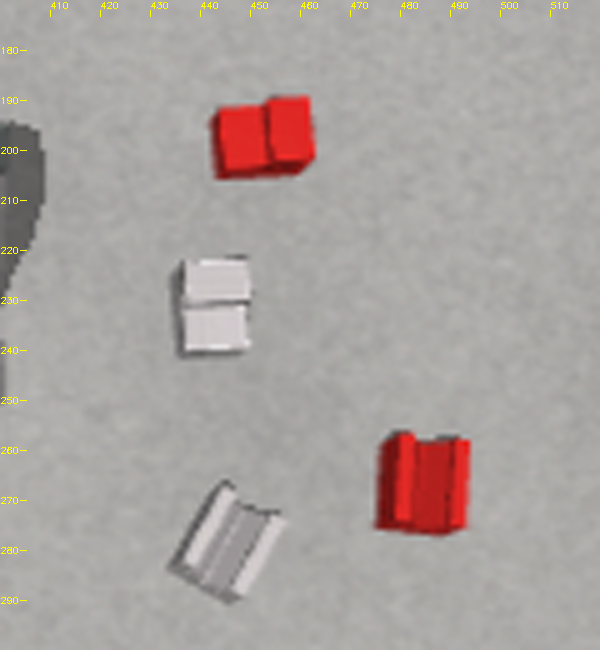

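View pics/d9.png

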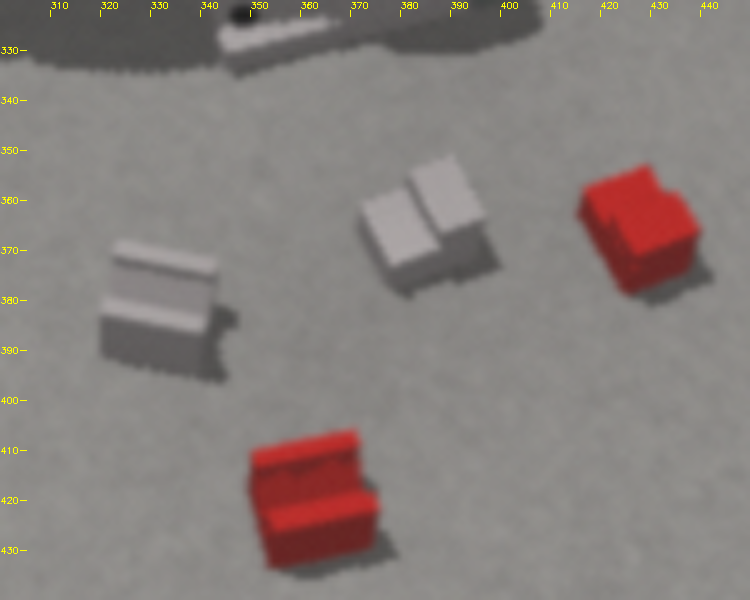

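View pics/d7.png

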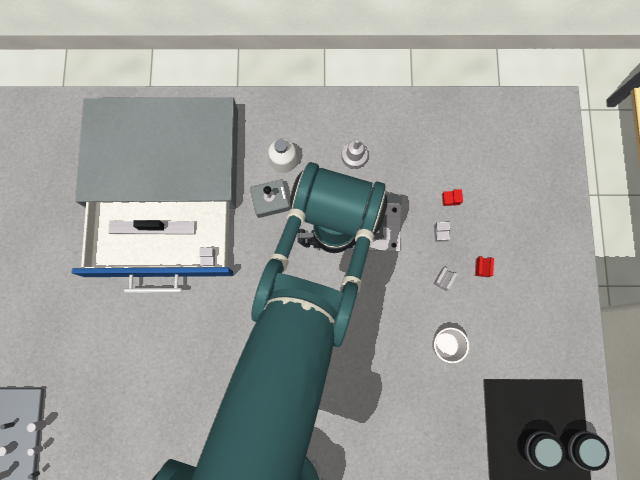

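Run:
```python
from h import *
c=grab("top");s=grab("side")
print("SE near/far edge",at(c,150,235.5,.02)[:2],at(c,130,222,.02)[:2],"ends",at(c,109,228,.02)[:2],at(c,196,228,.02)[:2])
print("front inner top",at(c,150,268,.073)[:2],"cab",at(c,150,201,.078)[:2])
print("stepA high",at(c,200,247,.044)[:2],at(c,214,247,.044)[:2],"low near",at(c,208,265,.032)[:2])
T=lambda x,y,z: at(c,400+x/5,170+y/5,z)[:2]
S=lambda x,y,z: at(s,300+x/5,320+y/5,z)[:2]
print("B top", [v.round(4) for v in (T(185,261,.034),T(249,258,.034),T(249,299,.034),T(186,303,.034),T(247,349,.022),T(185,350,.022))])
print("B side", [v.round(4) for v in (S(408,174,.034),S(452,157,.034),S(486,215,.034),S(443,232,.034),S(390,267,.022),S(360,207,.022))])
print("V top", [v.round(4) for v in (T(226,483,.034),T(285,515,.034),T(240,602,.034),T(183,568,.034))])
print("V side", [v.round(4) for v in (S(115,240,.034),S(217,263,.034),S(206,330,.034),S(102,306,.034))])
```

```text
SE near/far edge [0.56238921 0.28611962] [0.59455487 0.33465876] ends [0.58030139 0.38260763] [0.58006299 0.18010293]
front inner top [0.47892576 0.26533627] cab [0.62955335 0.2726605 ]
stepA high [0.53084534 0.16374122] [0.53080967 0.13201137] low near [0.49141568 0.14646863]
B top [array([ 0.5901, -0.3778]), array([ 0.5914, -0.4074]), array([ 0.5721, -0.4064]), array([ 0.5703, -0.3774]), array([ 0.551 , -0.4073]), array([ 0.5506, -0.3787])]
B side [array([ 0.5742, -0.3779]), array([ 0.5937, -0.3764]), array([ 0.596 , -0.4043]), array([ 0.5771, -0.4058]), array([ 0.5553, -0.4075]), array([ 0.5542, -0.3794])]
V top [array([ 0.4869, -0.3919]), array([ 0.4723, -0.4179]), array([ 0.4329, -0.3957]), array([ 0.4483, -0.3707])]
V side [array([ 0.4552, -0.3687]), array([ 0.4892, -0.3905]), array([ 0.4755, -0.4155]), array([ 0.4414, -0.3936])]
```

Run:
```python
from h import *
s=st(); rel((.573,-.392,.12),92.5)
```

```text
t 28.58 tcp [ 0.5148 -0.1253  0.1601] rv [-2.0000e-04  3.1391e+00  2.4000e-03] F [ 0.1  0.4 -0.5] w 49.8 q [-0.29  0.05  1.99  0.    1.1  -1.86]
rel [ -5.8  -26.67   3.99] [ 0.1  0.1 -2.5]
```

>>> {"method": "servo_tool", "body": {"plan": [[[-1,-4,0,0,0,0],[-2,-8,0,0,0,-1],[-3,-12,0,0,0,-2],[-4,-16,0.5,0,0,-2.5],[-5,-20,1,0,0,-2.5],[-5.8,-24,2,0,0,-2.5],[-5.8,-26,4,0,0,-2.5],[-5.8,-26.7,6,0,0,-2.5],[-5.8,-26.7,6,0,0,-2.5],[-5.8,-26.7,6,0,0,-2.5]]]}}

```text
time: 29.42
tool_pos: [0.5723, -0.3898, 0.0977]
tcp_rot: [0.071, -3.14, -0.008]
wrist_force: [-0.8, 0.6, -0.1]
width: 0.589
```

Run:
```python
from h import *
s=st(); rel((.573,-.392,.007),92.5)
c=grab("side"); crop(c,310,280,460,420,"e1.png",5)
```

```text
t 29.42 tcp [ 0.5723 -0.3898  0.0977] rv [ 0.0707 -3.1396 -0.0078] F [-0.8  0.6 -0.1] w 50.3 q [-0.64  0.4   1.68  0.    1.06 -2.25]
rel [-0.07 -0.27  9.06] [ 0.3 -0.1  0.1]
```

View pics/e1.png

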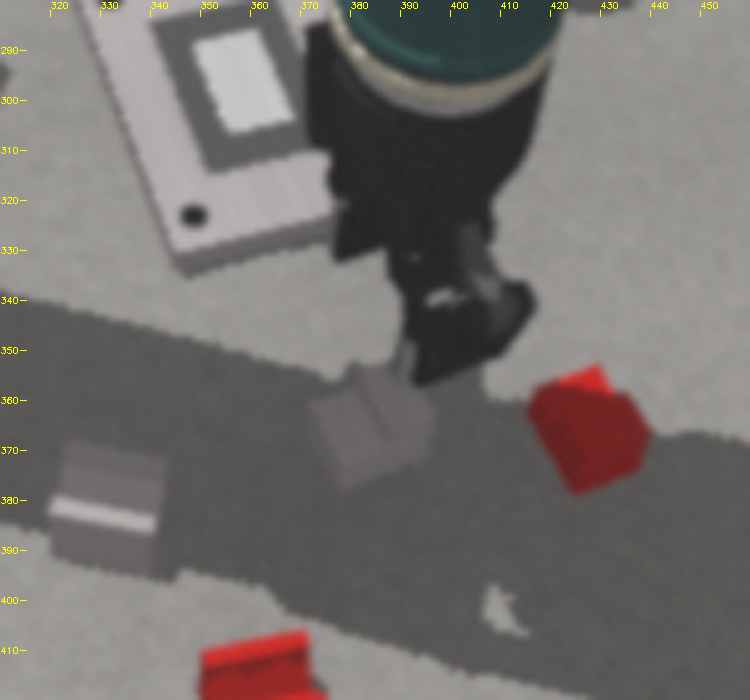

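>>> {"method": "servo_tool", "body": {"plan": [[[0,-0.2,3,0.3,0,0],[0,-0.2,6,0.3,0,0],[0,-0.2,8,0.3,0,0],[0,-0.2,8.9,0.3,0,0],[0,-0.2,8.9,0.3,0,0],[0,-0.2,8.9,0.3,0,0]]]}}

```text
time: 29.97
tool_pos: [0.5746, -0.3912, 0.0119]
tcp_rot: [-0.074, 3.138, -0.005]
wrist_force: [-0.2, 0.2, 0.0]
width: 0.585
```

>>> {"method": "servo_tool", "body": {"plan": [[[0,0,0,0,0,0],[0,0,0,0,0,0],[0,0,0,0,0,0],[0,0,0,0,0,0],[0,0,0,0,0,0],[0,0,0,0,0,0],[0,0,-2,0,0,0],[0,0,-6,0,0,0],[0,0,-10,0,0,0],[0,0,-14,0,0,0],[0,0,-16,0,0,0],[0,0,-16,0,0,0]]], "claw": 1}}

```text
time: 30.97
tool_pos: [0.5779, -0.3937, 0.181]
tcp_rot: [-0.073, 3.127, -0.018]
wrist_force: [0.3, -0.6, -0.8]
width: 0.334
```

Run:
```python
from h import *
s=st(); rel((.518,.225,.17),90)
c=grab("side"); crop(c,310,240,460,380,"e2.png",5)
```

```text
t 30.97 tcp [ 0.5779 -0.3937  0.181 ] rv [-0.0732  3.1271 -0.0181] F [ 0.3 -0.6 -0.8] w 28.5 q [-0.63  0.33  1.61 -0.    1.18 -2.25]
rel [ 3.09 62.09  0.32] [-0.7  0.8  2.7]
```

View pics/e2.png

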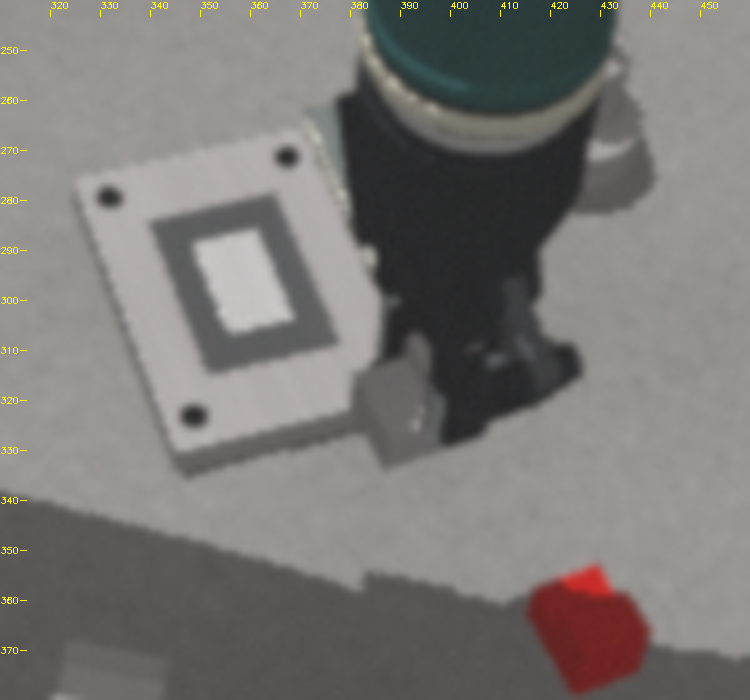

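>>> {"method": "servo_tool", "body": {"plan": [[[0,3,0,0,0,0],[0,7,0,0,0,0],[0,11,0,-0.7,0.8,0],[0.5,15,0,-0.7,0.8,1],[1,19,0,-0.7,0.8,1],[1,23,0,-0.7,0.8,1],[1.5,27,0,-0.7,0.8,2],[1.5,31,0,-0.7,0.8,2],[2,35,0,-0.7,0.8,2],[2,39,0,-0.7,0.8,2.7],[2.5,43,0,-0.7,0.8,2.7],[2.5,47,0,-0.7,0.8,2.7],[3,51,0,-0.7,0.8,2.7],[3,55,0,-0.7,0.8,2.7],[3.1,58,0,-0.7,0.8,2.7],[3.1,60.5,0,-0.7,0.8,2.7],[3.1,62,0,-0.7,0.8,2.7],[3.1,62.1,0,-0.7,0.8,2.7],[3.1,62.1,0,-0.7,0.8,2.7]]]}}

```text
time: 32.6
tool_pos: [0.5147, 0.2264, 0.169]
tcp_rot: [0.003, -3.133, -0.003]
wrist_force: [0.5, -0.7, -1.1]
width: 0.344
```

Run:
```python
from h import *
s=st(); rel((.518,.225,.025),90)
c=grab("side"); crop(c,210,80,370,240,"e3.png",5)
```

```text
t 32.6 tcp [0.5147 0.2264 0.169 ] rv [ 2.7000e-03 -3.1333e+00 -2.9000e-03] F [ 0.5 -0.7 -1.1] w 29.4 q [ 0.37  0.1   1.91  0.01  1.13 -1.21]
rel [-0.45 -0.17 14.4 ] [ 0.1 -0.5  0.1]
```

View pics/e3.png

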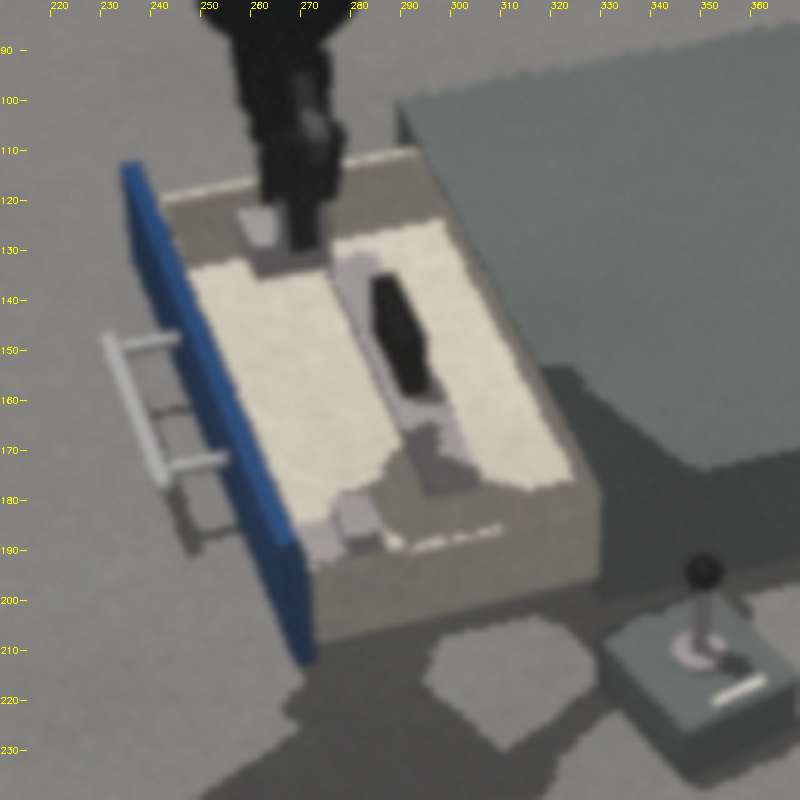

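>>> {"method": "servo_tool", "body": {"plan": [[[-0.2,-0.2,3,0,-0.5,0],[-0.2,-0.2,6,0,-0.5,0],[-0.2,-0.2,9,0,-0.5,0],[-0.2,-0.2,12,0,-0.5,0],[-0.2,-0.2,13.7,0,-0.5,0],[-0.2,-0.2,14.2,0,-0.5,0],[-0.2,-0.2,14.2,0,-0.5,0],[-0.2,-0.2,14.4,0,-0.5,0],[-0.2,-0.2,14.4,0,-0.5,0]]]}}

```text
time: 33.4
tool_pos: [0.5163, 0.2229, 0.0256]
tcp_rot: [0.001, 3.14, 0.003]
wrist_force: [-0.4, 0.6, -2.4]
width: 0.338
```

>>> {"method": "servo_tool", "body": {"plan": [[[0,0,0.1,0,0,0],[0,0,0.2,0,0,0],[0,0,0.2,0,0,0],[0,0,0.2,0,0,0]]]}}

```text
time: 33.73
tool_pos: [0.5179, 0.223, 0.0253]
tcp_rot: [0.001, 3.137, 0.003]
wrist_force: [-0.2, -1.7, 4.7]
width: 0.336
```

>>> {"method": "servo_tool", "body": {"plan": [[[0,0,-0.1,0,0,0],[0,0,-0.1,0,0,0],[0,0,-0.1,0,0,0],[0,0,-0.1,0,0,0],[0,0,-3,0,0,0],[0,0,-7,0,0,0],[0,0,-11,0,0,0],[0,-2,-13,0,0,0],[0,-6,-13,0,0,0],[0,-10,-13,0,0,0],[0,-14,-13,0,0,0],[0,-18,-13,0,0,0],[0,-22,-13,0,0,0],[0,-26,-13,0,0,0],[0,-30,-13,0,0,0],[0,-34,-13,0,0,0],[0,-38,-13,0,0,0],[0,-38,-13,0,0,0],[0,-38,-13,0,0,0]]], "claw": 5}}

```text
time: 35.32
tool_pos: [0.5168, -0.1593, 0.1542]
tcp_rot: [0.008, 3.138, 0.004]
wrist_force: [-0.6, 0.1, -0.4]
width: 0.589
```

Run:
```python
from h import *
s=st(); rel((.463,-.393,.11),60)
c=grab("side","e4.png"); crop(c,310,320,460,440,"e5.png",5)
c=grab("top","e6.png"); crop(c,400,170,520,300,"e7.png",5)
```

```text
t 35.32 tcp [ 0.5168 -0.1593  0.1542] rv [0.0076 3.1375 0.0039] F [-0.6  0.1 -0.4] w 50.3 q [-0.35  0.07  1.98  0.    1.09 -1.92]
rel [  5.28 -23.41   4.34] [ 0.2  0.2 29.7]
```

View pics/e4.png

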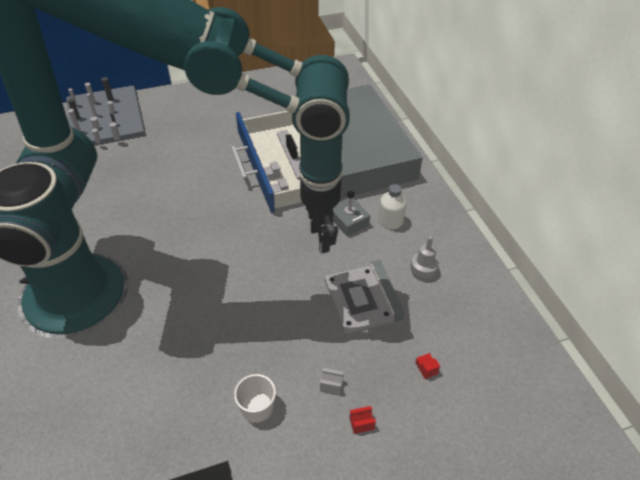

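View pics/e6.png

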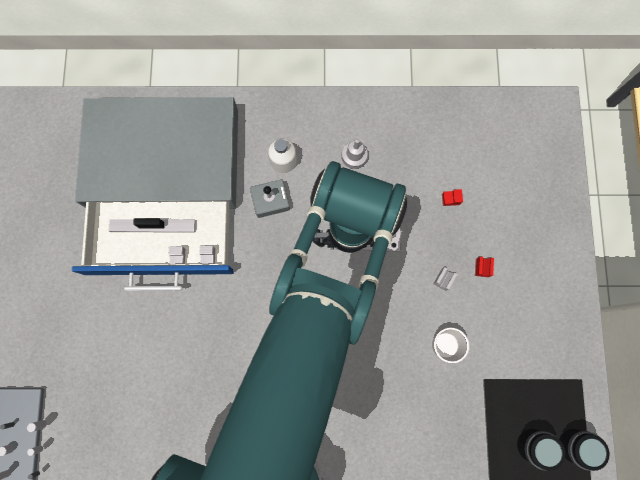

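View pics/e7.png

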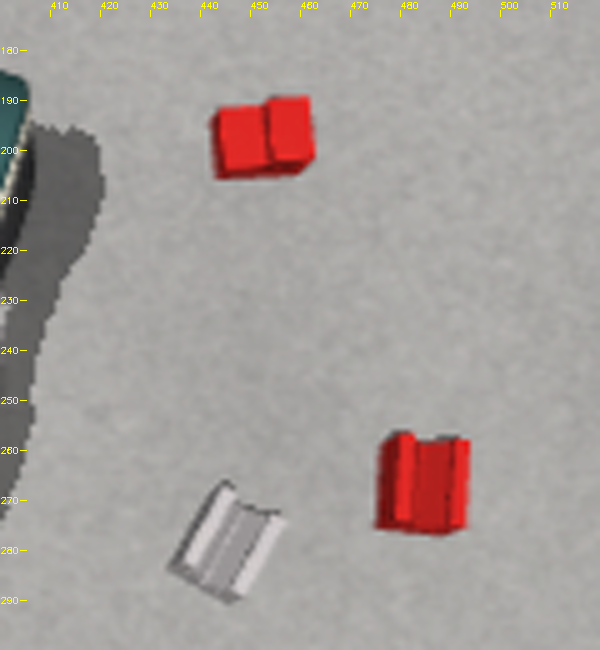

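>>> {"method": "servo_tool", "body": {"plan": [[[1,-4,0,0,0,5],[2,-8,0,0,0,10],[3,-12,0,0,0,15],[4,-16,0,0,0,20],[5,-20,1,0,0,25],[5.3,-22.5,2.5,0,0,29.7],[5.3,-23.4,4.3,0,0,29.7],[5.3,-23.4,5.5,0,0,29.7],[5.3,-23.4,5.5,0,0,29.7],[5.3,-23.4,5.5,0,0,29.7]]]}}

```text
time: 36.25
tool_pos: [0.4635, -0.3878, 0.0968]
tcp_rot: [-0.803, -3.037, -0.01]
wrist_force: [0.6, -1.0, -0.2]
width: 0.585
```

Run:
```python
from h import *
s=st(); rel((.463,-.393,.007),60)
c=grab("side"); crop(c,250,280,400,420,"e8.png",5)
```

```text
t 36.25 tcp [ 0.4635 -0.3878  0.0968] rv [-0.8033 -3.0367 -0.0095] F [ 0.6 -1.  -0.2] w 50.0 q [-0.74  0.25  1.88  0.01  1.01 -1.8 ]
rel [-0.23 -0.53  8.98] [ 0.3 -0.1  0.4]
```

View pics/e8.png

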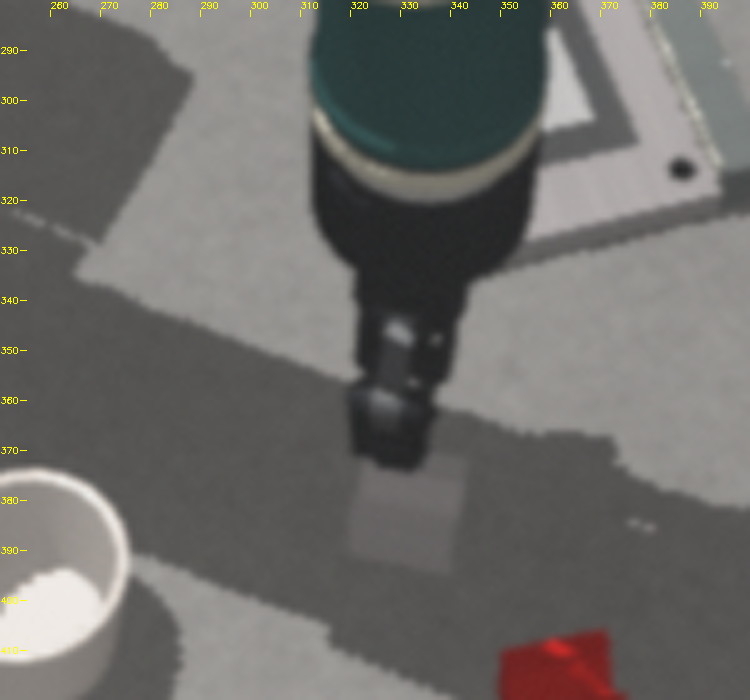

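>>> {"method": "servo_tool", "body": {"plan": [[[-0.2,-0.4,3,0.3,0,0.4],[-0.2,-0.4,6,0.3,0,0.4],[-0.2,-0.4,8,0.3,0,0.4],[-0.2,-0.4,8.8,0.3,0,0.4],[-0.2,-0.4,8.8,0.3,0,0.4],[-0.2,-0.4,8.8,0.3,0,0.4]]]}}

```text
time: 36.8
tool_pos: [0.4653, -0.3923, 0.0112]
tcp_rot: [0.811, 3.033, -0.001]
wrist_force: [0.3, 0.3, 1.0]
width: 0.585
```

Run:
```python
from h import *
s=st()
c=grab("side"); crop(c,290,330,390,430,"e9.png",6)
```

```text
t 36.8 tcp [ 0.4653 -0.3923  0.0112] rv [ 8.1140e-01  3.0335e+00 -1.1000e-03] F [0.3 0.3 1. ] w 50.0 q [-0.74  0.36  1.92  0.    0.85 -1.79]
```

View pics/e9.png

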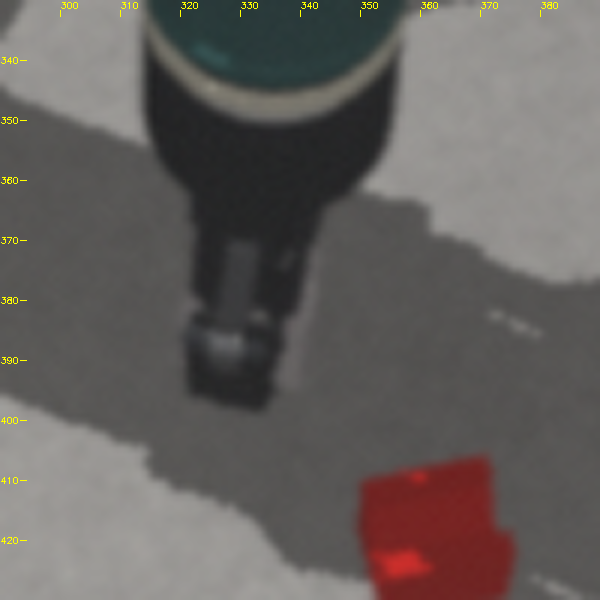

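>>> {"method": "servo_tool", "body": {"plan": [[[0,0,0,0,0,0],[0,0,0,0,0,0],[0,0,0,0,0,0],[0,0,0,0,0,0],[0,0,0,0,0,0],[0,0,0,0,0,0],[0,0,-2,0,0,0],[0,0,-6,0,0,0],[0,0,-10,0,0,0],[0,0,-14,0,0,0],[0,0,-16,0,0,0],[0,0,-16,0,0,0]]], "claw": 1}}

```text
time: 37.85
tool_pos: [0.4688, -0.3959, 0.1801]
tcp_rot: [0.809, 3.02, -0.012]
wrist_force: [0.9, -0.9, -0.8]
width: 0.361
```

Run:
```python
from h import *
s=st(); rel((.516,.31,.17),90); rel((.52,0,.17),75)
c=grab("side"); crop(c,250,240,400,390,"f1.png",5)
```

```text
t 37.85 tcp [ 0.4688 -0.3959  0.1801] rv [ 0.8086  3.0202 -0.0123] F [ 0.9 -0.9 -0.8] w 30.8 q [-0.74  0.17  1.81 -0.    1.14 -1.79]
rel [31.19 63.51  0.26] [ -0.5   0.9 -30. ]
rel [15.35 36.86  0.62] [ -0.3   0.9 -15. ]
```

View pics/f1.png

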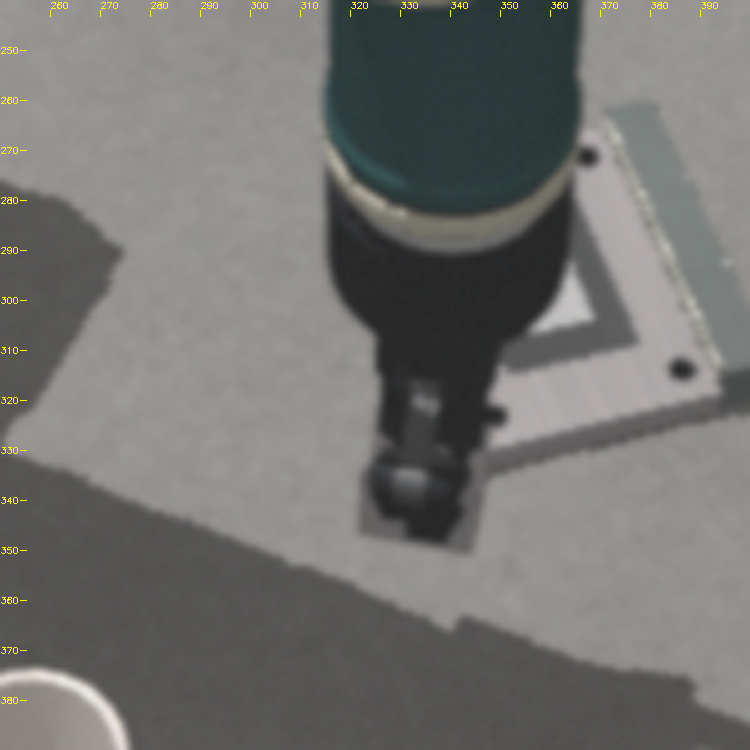

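>>> {"method": "servo_tool", "body": {"plan": [[[1.3,2.6,0,0,0,0],[3,6.1,0,0,0.5,-2],[4.8,9.7,0,-0.5,0.9,-4],[6.5,13.2,0,-0.5,0.9,-6],[8.3,16.8,0,-0.5,0.9,-8],[10,20.4,0,-0.5,0.9,-10],[11.8,24,0,-0.5,0.9,-12],[13.5,27.5,0,-0.5,0.9,-14],[15.3,31.1,0,-0.5,0.9,-16],[17,34.7,0,-0.5,0.9,-18],[18.8,38.2,0,-0.5,0.9,-20],[20.5,41.8,0,-0.5,0.9,-22],[22.3,45.3,0,-0.5,0.9,-24],[24,48.9,0,-0.5,0.9,-26],[25.8,52.5,0,-0.5,0.9,-28],[27.5,56,0,-0.5,0.9,-30],[29.2,59.5,0,-0.5,0.9,-30],[30.6,62.3,0,-0.5,0.9,-30],[31.2,63.5,0,-0.5,0.9,-30],[31.2,63.5,0,-0.5,0.9,-30]]]}}

```text
time: 39.57
tool_pos: [0.5127, 0.3136, 0.1684]
tcp_rot: [0.006, -3.134, -0.005]
wrist_force: [0.1, -0.4, -1.6]
width: 0.364
```

Run:
```python
from h import *
c=grab("side"); crop(c,210,60,370,220,"f2.png",5)
s=st(); rel((.517,.308,.025),90)
```

```text
t 39.62 tcp [0.5127 0.3116 0.1685] rv [ 4.7000e-03 -3.1338e+00 -2.8000e-03] F [-1.  -0.6 -2.5] w 31.0 q [ 0.5   0.17  1.83  0.01  1.14 -1.07]
rel [-0.54 -0.38 14.35] [ 0.1 -0.4  0.2]
```

View pics/f2.png

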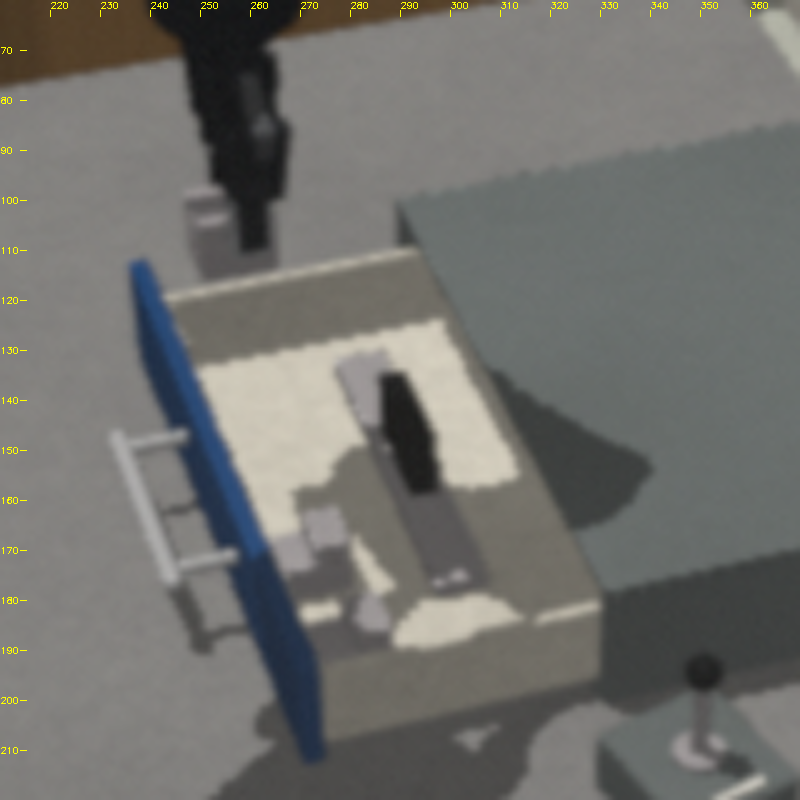

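>>> {"method": "servo_tool", "body": {"plan": [[[-0.8,-0.4,3,0,-0.4,0],[-0.8,-0.4,6,0,-0.4,0],[-0.8,-0.4,9,0,-0.4,0],[-0.8,-0.4,12,0,-0.4,0],[-0.8,-0.4,13.7,0,-0.4,0],[-0.8,-0.4,14.2,0,-0.4,0],[-0.8,-0.4,14.2,0,-0.4,0],[-0.8,-0.4,14.4,0,-0.4,0],[-0.8,-0.4,14.4,0,-0.4,0]]]}}

```text
time: 40.37
tool_pos: [0.5197, 0.3062, 0.0245]
tcp_rot: [0.003, -3.14, -0.002]
wrist_force: [-0.2, -0.1, 0.0]
width: 0.363
```

>>> {"method": "servo_tool", "body": {"plan": [[[0,0,0.05,0,0,0],[0,0,0.05,0,0,0],[0,0,0,0,0,0],[0,0,0,0,0,0],[0,0,0,0,0,0],[0,0,-3,0,0,0],[0,0,-7,0,0,0],[0,0,-11,0,0,0],[0,0,-15,0,0,0],[4,0,-16,0,0,0],[8,0,-16,0,0,0],[12,-1,-16,0,0,0],[13,-2,-16,0,0,0],[13,-4,-16,0,0,0],[13,-4,-16,0,0,0]]], "claw": 5}}

```text
time: 41.62
tool_pos: [0.3884, 0.2639, 0.1845]
tcp_rot: [0.004, -3.14, 0.001]
wrist_force: [-0.6, 0.3, -0.0]
width: 0.584
```

Run:
```python
from h import *
c=grab("side","f3f.png"); crop(c,210,60,370,220,"f3.png",5)
c=grab("top","f4f.png"); crop(c,60,180,240,310,"f4.png",4.4)
st()
```

```text
t 41.72 tcp [0.3901 0.266  0.185 ] rv [ 1.2000e-03 -3.1414e+00 -3.2000e-03] F [ 0.6  1.  -0.2] w 50.2 q [ 0.54 -0.09  2.08  0.    1.16 -1.03]
```

View pics/f3.png

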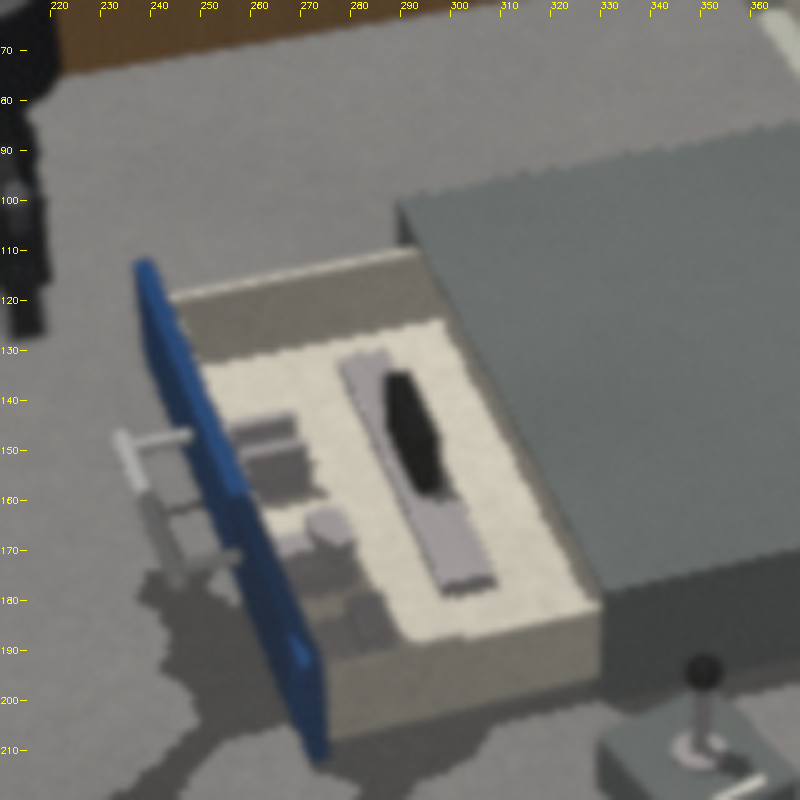

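View pics/f4.png

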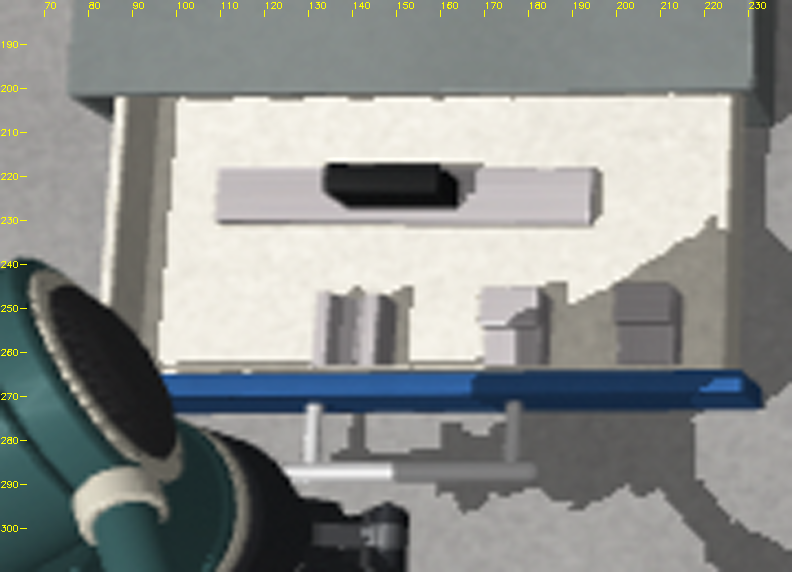

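View pics/f3f.png

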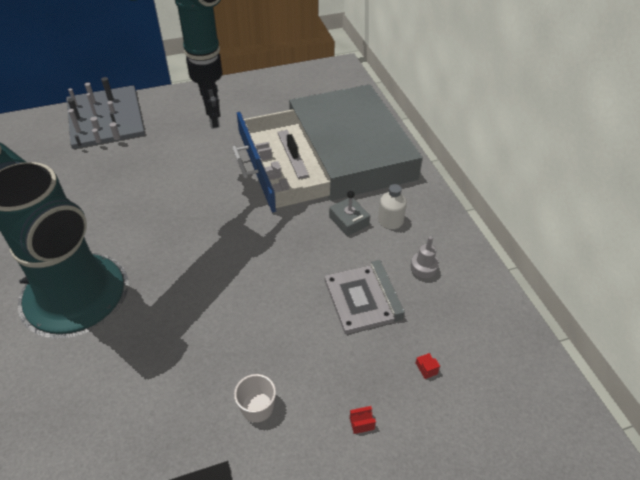

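>>> {"method": "servo_tool", "body": {"plan": [[[0,-0.3,4,0,0,0],[0,-0.3,8,0,0,0],[0,-0.3,12,0,0,0],[0,-0.3,14.5,0,0,0],[0,-0.3,15.7,0,0,0],[0,-0.3,15.7,0,0,0],[0,-0.3,15.7,0,0,0]]], "claw": 0}}

```text
time: 42.3
tool_pos: [0.3901, 0.2636, 0.0273]
tcp_rot: [0.001, -3.14, -0.002]
wrist_force: [0.8, 0.0, -0.3]
width: -0.004
```

>>> {"method": "servo_tool", "body": {"plan": [[[-0.5,0,0,0,0,0],[-1.2,0,0,0,0,0],[-2,0,0,0,0,0],[-2.7,0,0,0,0,0],[-3.2,0,0,0,0,0],[-3.7,0,0,0,0,0],[-4.2,0,0,0,0,0],[-4.7,0,0,0,0,0],[-5.4,0,0,0,0,0],[-6.2,0,0,0,0,0],[-7,0,0,0,0,0],[-7.8,0,0,0,0,0],[-8.4,0,0,0,0,0],[-8.8,0,0,0,0,0],[-9,0,0,0,0,0]]]}}

```text
time: 43.55
tool_pos: [0.4813, 0.2637, 0.0272]
tcp_rot: [0.0, -3.141, -0.002]
wrist_force: [-2.5, 1.0, 0.8]
width: -0.006
```

Run:
```python
from h import *
c=grab("side"); crop(c,210,60,370,220,"f5.png",5)
st()
```

```text
t 43.6 tcp [0.4812 0.2637 0.0272] rv [ 4.0000e-04 -3.1406e+00 -2.3000e-03] F [-0.2  0.3 -0.8] w -0.1 q [ 0.45  0.24  2.05  0.    0.85 -1.12]
```

View pics/f5.png

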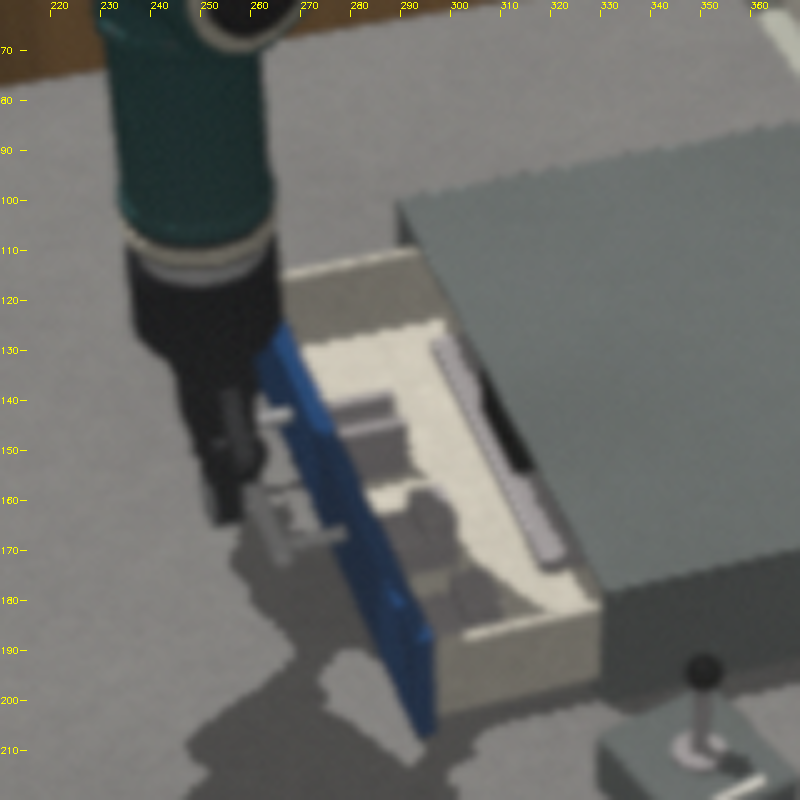

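>>> {"method": "servo_tool", "body": {"plan": [[[-0.5,0,0,0,0,0],[-1.2,0,0,0,0,0],[-2,0,0,0,0,0],[-2.8,0,0,0,0,0],[-3.6,0,0,0,0,0],[-4.4,0,0,0,0,0],[-5.2,0,0,0,0,0],[-6,0,0,0,0,0],[-6.7,0,0,0,0,0],[-7.3,0,0,0,0,0],[-7.8,0,0,0,0,0],[-8.2,0,0,0,0,0],[-8.5,0,0,0,0,0],[-8.5,0,0,0,0,0]]]}}

```text
time: 44.77
tool_pos: [0.5676, 0.2638, 0.0275]
tcp_rot: [-0.001, 3.141, 0.003]
wrist_force: [-0.6, 0.1, 0.0]
width: 0.001
```

Run:
```python
from h import *
c=grab("side"); crop(c,210,60,370,220,"f6.png",5)
st()
```

```text
t 44.82 tcp [0.5674 0.2638 0.0275] rv [-6.0000e-04  3.1404e+00  2.8000e-03] F [-0.9 -0.1  0.1] w 0.0 q [ 0.39  0.37  1.88  0.    0.89 -1.18]
```

View pics/f6.png

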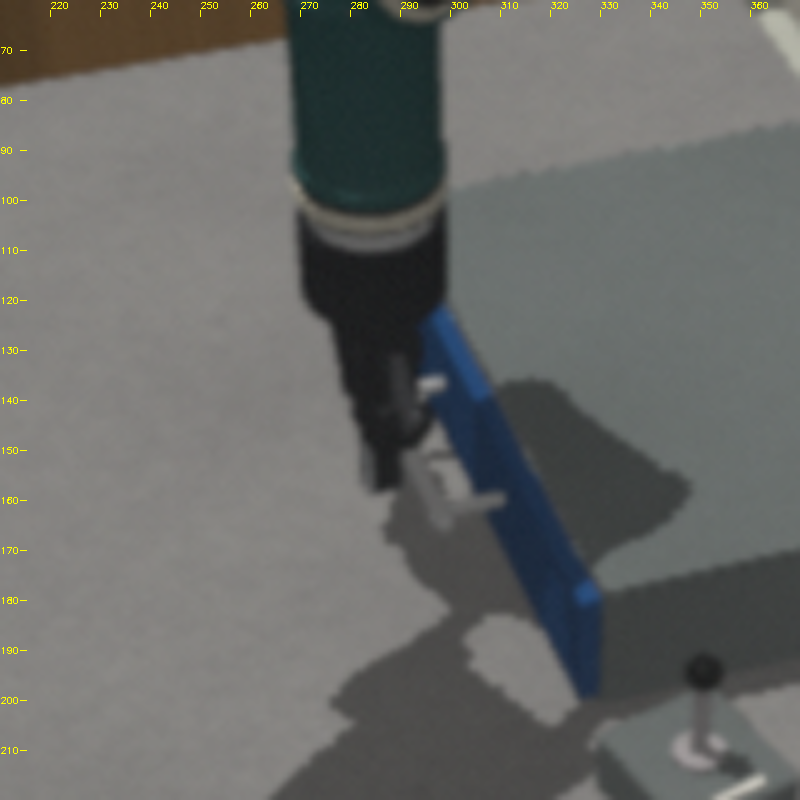

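Nearly home; press on gently through the catch.

>>> {"method": "servo_tool", "body": {"plan": [[[-0.3,0,0,0,0,0],[-0.6,0,0,0,0,0],[-0.9,0,0,0,0,0],[-1.2,0,0,0,0,0],[-1.2,0,0,0,0,0]]]}}

```text
time: 45.23
tool_pos: [0.5686, 0.2636, 0.0271]
tcp_rot: [-0.001, -3.12, 0.002]
wrist_force: [-31.0, 1.7, 24.8]
width: 0.003
```

>>> {"method": "servo_tool", "body": {"plan": [[[0.5,0,0,0,0,0],[1.5,0,0,0,0,0],[4,0,0,0,0,0],[7,0,-1,0,0,0],[9,0,-5,0,0,0],[11,0,-9,0,0,0],[15,0,-12,0,0,0],[15,0,-12,0,0,0]]]}}

```text
time: 45.9
tool_pos: [0.4214, 0.265, 0.1552]
tcp_rot: [-0.001, -3.127, -0.004]
wrist_force: [0.1, 0.4, 0.6]
width: -0.001
```

Run:
```python
from h import *
c=grab("side"); crop(c,250,80,430,220,"f7.png",4.4)
c=grab("top"); crop(c,60,90,260,240,"f8.png",4)
st()
```

```text
t 46.0 tcp [0.422  0.2648 0.1535] rv [ 9.0000e-04 -3.1269e+00 -3.0000e-03] F [0.7 0.2 0.2] w -0.3 q [ 0.5  -0.    2.05  0.01  1.1  -1.07]
```

View pics/f7.png

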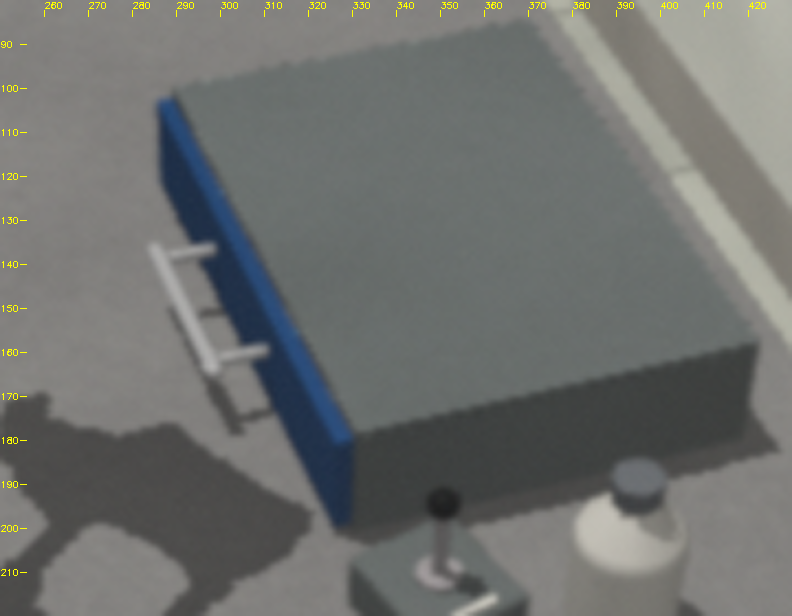

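View pics/f8.png

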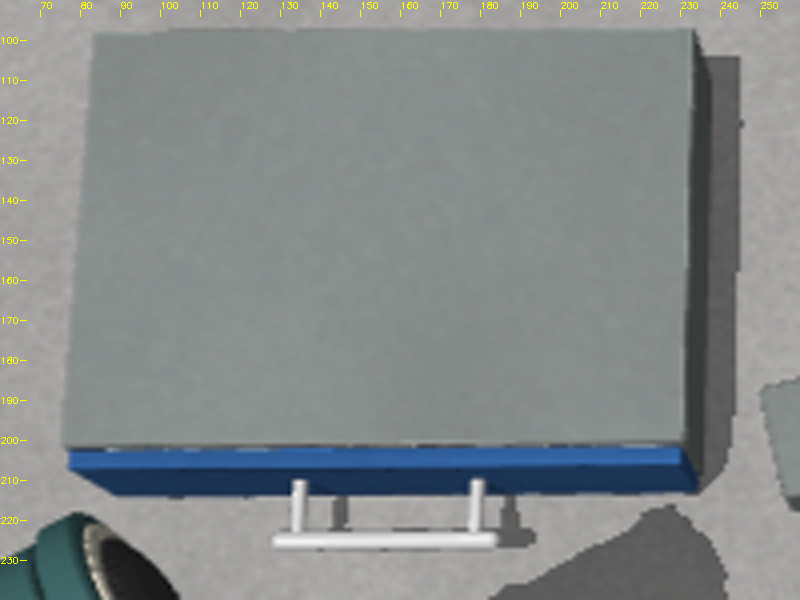

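Run:
```python
from h import *
c=grab("top");s=grab("side")
print("top: bar",at(c,157,225,.041)[0],"front inner edge",at(c,157,202.7,.073)[0],"outer",at(c,157,206.8,.073)[0],"cab",at(c,157,201,.078)[0])
o0=("orig: bar",at(c,156,296.3,.041)[0],"inner",at(c,157,273.2,.073)[0],"outer",at(c,157,279,.073)[0]);print(o0)
S=lambda x,y,z: at(s,250+x/4.4,80+y/4.4,z)[:2].round(4)
print("side: front outer R corner top",S(333,440,.073),"inner",S(354,433,.073),"cab corner",S(357,433,.078),"bar ends",S(155,246,.041),S(213,369,.041))
crop(s,300,150,350,210,"f9.png",10)
```

```text
top: bar 0.5826677046386164 front inner edge 0.6269238706627381 outer 0.6174214089210633 cab 0.6295336781034866
('orig: bar', np.float64(0.41972951758910815), 'inner', np.float64(0.4674207625667029), 'outer', np.float64(0.4546570228088297))
side: front outer R corner top [0.6218 0.0964] inner [0.6349 0.0982] cab corner [0.6345 0.0926] bar ends [0.587  0.3328] [0.5866 0.2102]
```

View pics/f9.png

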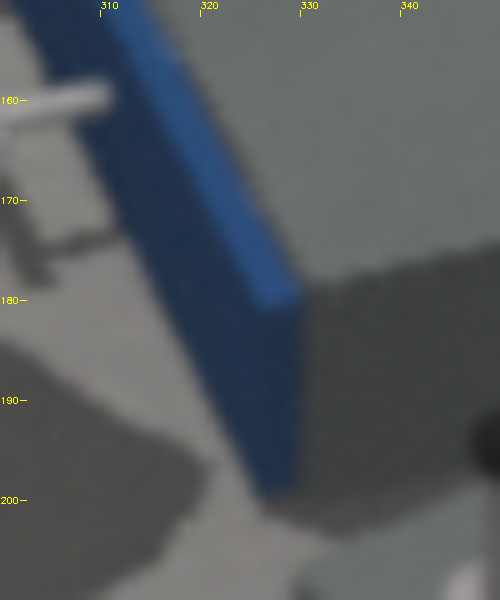

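Run:
```python
from h import *
from workcell import finish_job
c=grab("top","z1.png"); st(); print(finish_job())
```

```text
t 46.15 tcp [0.4217 0.2636 0.1497] rv [-1.2000e-03 -3.1208e+00  2.5000e-03] F [ 0.9  0.6 -0.4] w 0.1 q [ 0.5   0.01  2.05  0.01  1.1  -1.07]
the job is handed in; nothing more can be done
None
```

View pics/z1.png

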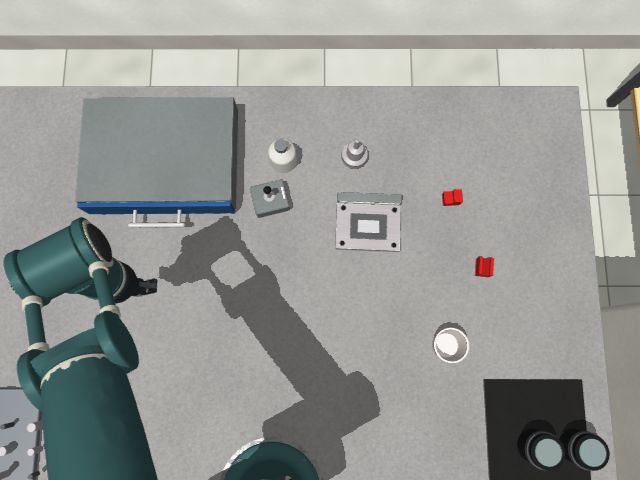

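The job is done and handed in at about 46 s.

- **Light-gap check:** I laid the straightedge flat against the plate's near long face, let go, and nudged both ends in. Both cameras showed no gap. I then pushed the toggle to the raised-bar side, to about 0.47 rad by image estimate, and held it roughly 1.1 s. It sprang back to the middle, and the straightedge was still flush in the pictures after that.
- **Drawer:** The straightedge went in flat with its grip up, along with the three loose blocks I found: two stepped blocks and one V-block. A picture taken just before closing shows all four upright inside. I saw no fourth block.
- **Closing:** I pushed the drawer by its pull until it stopped at about 31 N on the wrist. In the side view the front sits flush with the cabinet; the top view put the edges about 2.6 mm apart, which is close to the calibration error. So seating is judged from the hard stop and the pictures, not read from a sensor.
- **Drawer slipped while loading:** The drawer slid about 2 cm inward in all while I was placing things in it, apparently from pressing down lightly. Nothing was disturbed by this.
- **Left alone:** The holder, bottle, pot and red look-alikes stand where they were. The arm is clear of everything.

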